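# Clamp a gauge block in a quick-release inspection vise

## Task

Clamp the gauge block that stands in the little inspection vise: squeeze the release lever against its post, slide the moving jaw up until it gently presses the block flat against the fixed jaw, and let the lever go so that it locks. Then turn the T-handled screw clockwise until the block is held tight, at about 45 N of clamping force, without overtightening, and leave the other things on the bench alone.

Things in the scene. Friction and masses are not known exactly. Their poses are not given: they have to be found in the camera images.
- vise: steel vise fixed to the worktop, 300 x 84 mm, bed top 30 mm up. Origin under the bed on its centre line; x runs along the bed to the fixed jaw (closing direction), z up. The moving jaw is a carriage with, from the fixed jaw backwards: a sprung nose that meets the block, a housing with the upright screw and T-handle, and 80 mm behind the screw the upright grip post with the release lever behind it.
- fixed_face (a point): centre of the working face of the fixed jaw, 10 mm above the bed; axes as the vise's, the face looks along -x.
- nose_face (a point): centre of the nose's working face, 10 mm above the bed; axes as the vise's, it looks along +x. Its touch on the block shows as a force along the vise's -x on the tool that moves the jaw.
- work_center (a point): centre of the ground steel gauge block, 9 x 30 x 20 mm (x, y, z of this frame), standing loose on the bed, a few mm off the fixed jaw and a little askew. Its 30 x 20 mm faces are the ones to be clamped.
- release_grip (a point): point at which to pinch post and lever together along the vise's x, from above; 90 mm above the worktop, mid width, 92.5 mm behind the screw axis; axes as the vise's; moves with the carriage. Post: 10 mm thick, 26 mm wide, top 102 mm above the worktop, front face 17.5 mm ahead of this point. With the lever squeezed the carriage slides at about 2 N; let go, 4 mm teeth lock it.
- screw_grip (a point): centre of the screw's T-handle, 100 mm above the worktop: a bar 40 mm long (x of this frame, which turns with it), 12 mm thick (y), 22 mm high (z up). At screw angle 0 the bar lies along the vise's x. Grip it across its 12 mm from above. Within 55 mm of its axis nothing else is higher than 70 mm above the worktop.
- carriage (a joint): slide of the moving jaw along the bed, m, growing towards the fixed jaw, 0 = fully open, travel 0.070. When the lever is let go, the jaw may step by up to 2 mm either way as the teeth drop in, and under clamping load it gives back by up to 3 mm more before the teeth hold, taking the T-handle with it: let the hand follow, or the force is lost when it lets go.
- release_lever (a joint): release lever, rad: -0.05 to 0.1 = let go (locked), 0.28 = squeezed fully; the carriage slides from about 0.22 on. A 6 mm plate 22 mm wide, pivoted 53 mm below release_grip, top about 103 mm above the worktop; at release_grip's height its rear face lies about 30 mm behind that point at rest, 15 mm squeezed. 6 to 8 N at this height squeezes it fully; it springs back when let go.
- screw (a joint): screw angle, rad, 0 at the start, growing clockwise seen from above, at most 6.5; each rad drives the nose 3 mm towards the fixed jaw. Friction resists turning either way with 0.23 N m; each newton of clamping force adds 0.003 N m against tightening (and helps loosening), so tightening takes about 0.365 N m at 45 N. It stays where it is left.
- thin_block: a second, lower gauge block, 9 x 30 x 14 mm, lying on the worktop: bystander. Origin under its centre.
- tweezers: tweezers, 18 x 126 x 10 mm, bystander. Origin under its centre.
- jar: empty glass jar, 56 mm wide, 42 mm high, bystander. Origin under its centre.
- lid: white jar lid, 50 mm wide, 12 mm high, bystander. Origin under its centre.
- fixed_jaw: the fixed jaw at the end of the bed, 26 x 60 mm, top 28 mm above the bed, bolted down tight at a setting along the bed that differs by up to 8 mm from one start to the next. Origin on the bed in the plane of its working face; axes as the vise's.
- nose: nose of the moving jaw, 34 mm wide, 3 to 23 mm above the bed, on a stiff spring: 20 N of clamping force for each mm it is pushed in, 5 mm of travel. Origin on the bed 45 mm behind its face.

How it is judged:
By the outcome, as a careful person would: the job done as asked, in the order asked, and still so for the second after the job is handed in, with the robot touching nothing.
It also fails if it takes over 72 s, if anything falls off the work surface, if the arm or the gripper's body presses on something with over 40 N, if the wrist force passes 120 N, or if a joint passes its speed limit or range.

## Robot

A 6-joint arm with a two-finger parallel gripper is mounted at the origin on a cart in front of the work surface, level with it; the furniture and walls round the work are solid. World frame = base frame: x ahead of the robot, y to its left, z up, the work surface at z = 0. Lengths are in m, angles in rad, forces in N, time in s.
With the tool pointing down it reaches from about 0.35 to 0.875 m from the base axis. Payload 15.5 kg.
Tool frame: the origin (TCP) lies midway between the tips of the shut fingers; the grasp point (between the pads) lies 19 mm behind it; y points along the fingers, z is the direction in which the jaws open and shut, and the axes are right-handed (so a half turn about y gives the same grasp; the last joint's range is limited). The gripper opens to 85 mm and grips with 20 to 120 N. Pads are 22 mm wide; open, the fingers measure 114 mm over their backs; the gripper's body (76 mm by 85 mm) begins 54 mm behind the grasp point. The pads swing forward as they close: fully open they stand 13 mm farther back than shut.
Start: joints at [1.23, 0.494, 1.345, -0, 1.302, -0.096], TCP at [0.152, 0.606, 0.231] pointing down, gripper open.
Joint ranges: [-2.91, 2.91], [-0.82, 2.16], [0.22, 2.67], [-1.22, 4.37], [0.12, 2.79], [-3.08, 3.08]. Speed limits (rad/s): [1.89, 1.89, 2.57, 3.01, 3.01, 3.01].

## Interface

Orientations are given as a unit quaternion [x, y, z, w].
In Python, from workcell import r gives the robot as it stands.
- The arm moves only by the shell command python3 -m crank 'ROWS' [OPENING]. ROWS is JSON, a list of rows, each an object of numbers: "tx", "ty", "tz": the shift along the tool's x, y, z in cm; "rx", "ry", "rz": the turn, a rotation vector about the tool's x, y, z in degrees. In form: [{"tx": .., "ty": .., "tz": .., "rx": .., "ry": .., "rz": ..}, ...]. A call has 1 to 10 rows; each row is the pose to reach, as a shift and turn from the pose commanded when the call began, along the tool's axes at that moment; what a row does not reach only later rows make up. A row lasts 1/12 s, in which the tool goes at most 41.7 mm and 7.16 degrees, less where a joint would pass 70% of its speed; a pose out of reach is approached as far as the arm can. A call with a gripper value outside its range is refused whole. OPENING is the closure, from 0 (fully open) to 1 (shut), set as the call begins (- or left out, the last holds). The fingers move at their own pace and stop on an object; the grip force is fixed at half the most. Time passes only in rows, so rows that repeat a pose let the fingers close. It gives the time, the measured TCP pose, the force and the opening at its end, in the units of the state.
- r.read_state(): the state, without advancing time (a new reading comes with each control period).
- r.capture(name): name is "scene" or "top" or "wrist"; returns the picture (480x640x3 uint8, red, green, blue); there is no depth.
- r.get_calibration(name): a dict with "K" (3x3 intrinsics, pixels), "rvec" (rotation vector, rad) and "tvec" (3), from world to camera coordinates, as OpenCV has them; the wrist camera has in their place "hand_eye" (4x4, takes a point from camera to tool coordinates, whose origin is the TCP and whose axes are the tool frame's). Camera axes: x right, y down, z forward; pixel columns grow to the right and rows downward; lengths in m; the calibration is good to about 2 mm. A picture is of the moment at which its call begins: read the wrist's pose just before it. get_calibration takes no time and is no camera call.
- r.close_job(): hands the job in, once; it reports no verdict.
The state is a dict: "time_s": time; "joints": joint angles; "dq": joint speeds; "joint_torque": joint torques, N m; "ee_pos": TCP position; "orientation": TCP orientation; "ft_force": force on the tool from outside, world axes, zero at the start; "ft_torque": the same for the moment, N m; "opening": finger opening in m.
Only numpy, scipy, OpenCV 4.12 (cv2) and the standard library are available. Lean on these libraries where they do the work, as an engineer would, in place of code of your own. Each camera call takes 0.05 s, during which the arm holds its last target.

## Working session

There is one attempt and no reset: what is moved stays moved. The work goes in short steps, Python scripts to look and compute and a shell command to move; the robot and the scene stay as the last step left them, time stands still between calls to the robot, and variables do not carry over. Pictures are saved under pics/ and viewed, and the job is handed in when it is done.

```bash
ls; mkdir -p pics
python3 - <<'E'
from workcell import r
import cv2
s=r.read_state(); print(s)
for n in ("scene","top","wrist"):
    im=r.capture(n); cv2.imwrite(f"pics/{n}0.png",im[:,:,::-1]); print(n,r.get_calibration(n))
E
```

```text
pics
{'time_s': 0.0, 'joints': array([ 1.22951906e+00,  4.94201322e-01,  1.34613255e+00, -3.34334259e-05,
        1.30250050e+00, -9.54719068e-02]), 'dq': array([ 0.00162293,  0.00040183,  0.00154769, -0.00078491, -0.00017952,
        0.00122662]), 'joint_torque': array([ 1.77032671e-03, -8.82178044e+01, -3.83864486e+01, -4.35961249e-05,
        1.01351485e-02, -1.49263667e-05]), 'ee_pos': array([0.15195455, 0.60587296, 0.2306885 ]), 'orientation': array([ 0.70220436, -0.08676755,  0.08659958, -0.70134225]), 'ft_force': array([-0.16145817, -0.22185142, -0.4459592 ]), 'ft_torque': array([-0.02384533,  0.02504474, -0.03822353]), 'opening': 0.08516869821214557}
scene {'K': array([[463.83542313,   0.        , 322.5419792 ],
       [  0.        , 463.83542313, 239.25874572],
       [  0.        ,   0.        ,   1.        ]]), 'rvec': array([ 2.15701273, -1.06424887,  0.43516793]), 'tvec': array([-0.41348809,  0.37723732,  0.8050424 ])}
top {'K': array([[580.98645608,   0.        , 314.10785745],
       [  0.        , 580.98645608, 242.45099326],
       [  0.        ,   0.        ,   1.        ]]), 'rvec': array([ 2.14597506, -2.18646543,  0.14170908]), 'tvec': array([-0.05383212,  0.5942685 ,  1.59575234])}
wrist {'K': array([[365.45366962,   0.        , 325.29150223],
       [  0.        , 365.45366962, 235.32388513],
       [  0.        ,   0.        ,   1.        ]]), 'hand_eye': array([[-7.82166809e-04,  9.65460525e-01,  2.60548195e-01,
        -6.71312872e-02],
       [ 6.63533198e-04, -2.60547716e-01,  9.65460743e-01,
        -1.42643094e-01],
       [ 9.99999474e-01,  9.28033726e-04, -4.36823334e-04,
         3.38624867e-04],
       [ 0.00000000e+00,  0.00000000e+00,  0.00000000e+00,
         1.00000000e+00]])}
```

View pics/scene0.png

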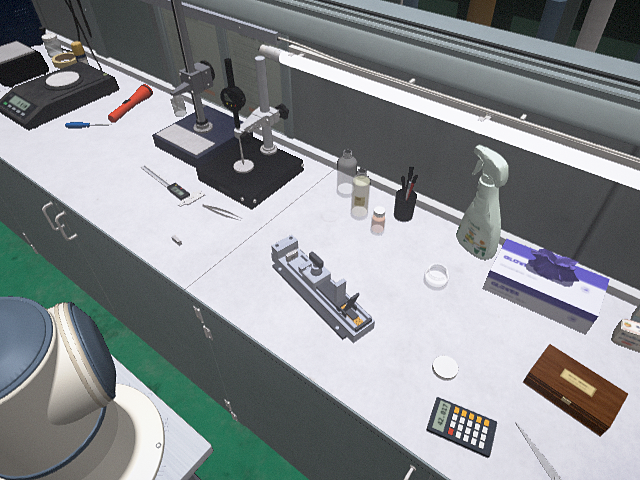

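View pics/top0.png

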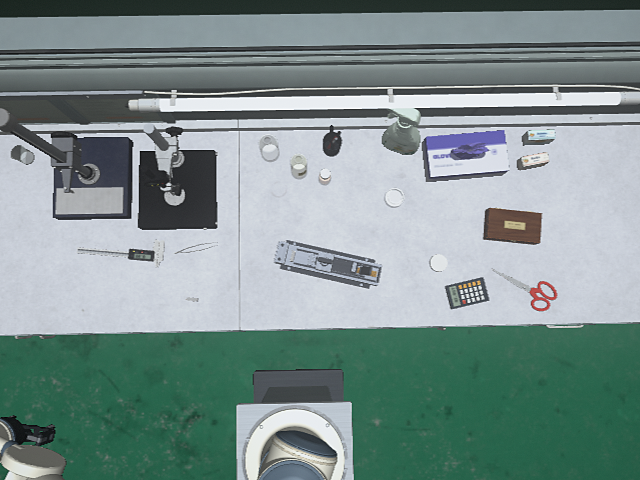

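View pics/wrist0.png

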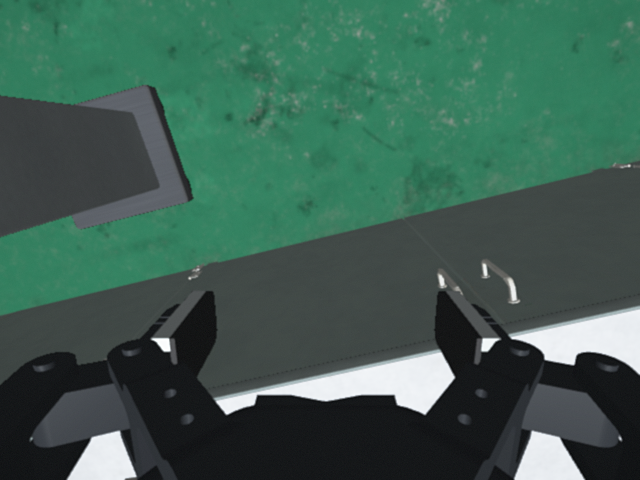

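```bash
cat > h.py <<'E'
import numpy as np, cv2
from scipy.spatial.transform import Rotation as R
from workcell import r
def ray(name,uv,s=None):
    c=r.get_calibration(name); K=c["K"]
    d=np.linalg.inv(K)@np.array([uv[0],uv[1],1.])
    if name=="wrist":
        T=c["hand_eye"]; q=R.from_quat(s["orientation"]).as_matrix()
        return s["ee_pos"]+q@T[:3,3], q@T[:3,:3]@d
    M=cv2.Rodrigues(c["rvec"])[0]
    return -M.T@c["tvec"], M.T@d
def onz(name,uv,z,s=None):
    o,d=ray(name,uv,s); return o+d*(z-o[2])/d[2]
def proj(name,P,s=None):
    c=r.get_calibration(name)
    if name=="wrist":
        T=c["hand_eye"]; W=np.eye(4);W[:3,:3]=R.from_quat(s["orientation"]).as_matrix();W[:3,3]=s["ee_pos"]
        p=np.linalg.inv(W@T)@np.r_[P,1]; p=p[:3]
    else: p=cv2.Rodrigues(c["rvec"])[0]@P+c["tvec"]
    p=c["K"]@p; return p[:2]/p[2]
E
python3 - <<'E'
import cv2
from h import *
a=cv2.imread("pics/top0.png")[230:300,265:395]; cv2.imwrite("pics/topz.png",cv2.resize(a,None,fx=6,fy=6,interpolation=2))
a=cv2.imread("pics/scene0.png")[225:345,260:385]; cv2.imwrite("pics/scz.png",cv2.resize(a,None,fx=5,fy=5,interpolation=2)[:600])
s=r.read_state(); print(R.from_quat(s["orientation"]).as_matrix().round(3))
E
```

```text
[[ 0.97  -0.     0.243]
 [-0.243 -0.001  0.97 ]
 [-0.    -1.    -0.001]]
```

View pics/topz.png

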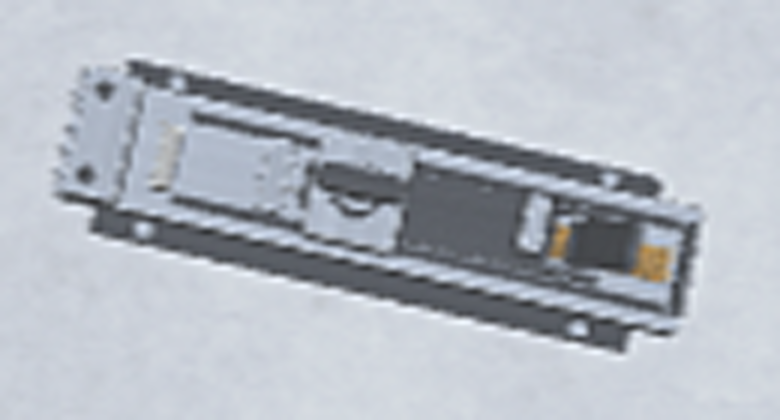

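View pics/scz.png

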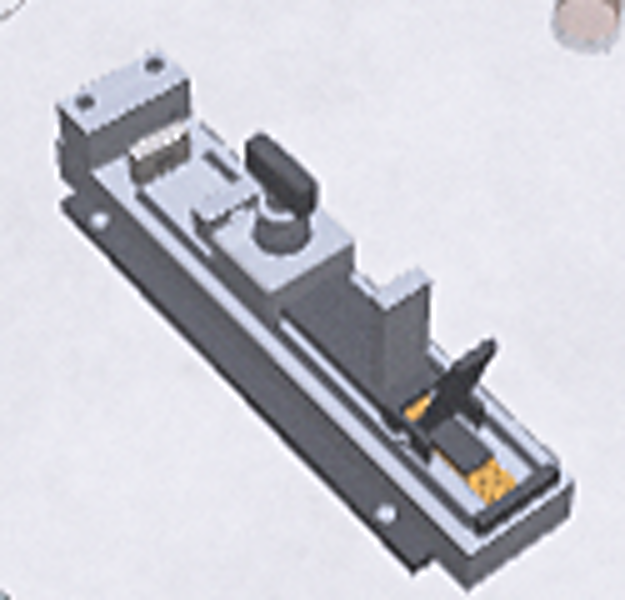

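Run:
```python
from h import *
z=lambda u,v:(265+u/6-.4,230+v/6-.4)
for n,p,h in [("handle",(360,182),.111),("posttop",(534,223),.102),("levertop",(600,243),.09),("base farL",(132,65),.0),("base farR",(660,185),0),("nearL",(92,228),0),("nearR",(625,350),0),
 ("jaw fr far",(140,85),.058),("jaw fr near",(122,203),.058),("block far",(178,130),.05),("block near",(157,187),.05),("bed rear far",(703,210),.03),("bed rear near",(680,330),.03)]:
    print(n,onz("top",z(*p),h).round(4))
```

```text
handle [ 0.5367 -0.091   0.111 ]
posttop [ 0.5177 -0.1686  0.102 ]
levertop [ 0.5091 -0.1991  0.09  ]
base farL [0.6046 0.0134 0.    ]
base farR [ 0.5424 -0.2375  0.    ]
nearL [0.5269 0.0335 0.    ]
nearR [ 0.4642 -0.2184  0.    ]
jaw fr far [0.5881 0.0079 0.058 ]
jaw fr near [0.5337 0.0169 0.058 ]
block far [ 0.5678 -0.0092  0.05  ]
block near [0.5415 0.0009 0.05  ]
bed rear far [ 0.5278 -0.2538  0.03  ]
bed rear near [ 0.4719 -0.2412  0.03  ]
```

```bash
python3 -m crank '[{"tx":25.7,"tz":-31},{"tx":25.7,"tz":-31},{"tx":25.7,"tz":-31},{"tx":25.7,"tz":-31},{"tx":25.7,"tz":-31},{"tx":25.7,"tz":-31},{"tx":25.7,"tz":-31},{"tx":25.7,"tz":-31},{"tx":25.7,"tz":-31},{"tx":25.7,"tz":-31}]' 0
```

```text
$[0]: bad value
```

```bash
python3 -m crank '[{"tx":2.5,"ty":0,"tz":-3,"rx":0,"ry":0,"rz":0},{"tx":5.1,"ty":0,"tz":-6.2,"rx":0,"ry":0,"rz":0}]' 0; python3 -m crank '[{"tx":10,"ty":0,"tz":-12,"rx":0,"ry":0,"rz":0}]'
```

```text
time_s: 0.32
ee_pos: [0.1861, 0.5338, 0.2306]
orientation: [-0.702, 0.086, -0.086, 0.702]
ft_force: [0.8, -0.7, -0.8]
opening: 0.0852
time_s: 0.4
ee_pos: [0.2045, 0.4948, 0.2308]
orientation: [0.702, -0.086, 0.086, -0.702]
ft_force: [0.7, 0.6, -0.8]
opening: 0.0854
```

```bash
python3 -m crank '[{"tx":22,"ty":0,"tz":-26,"rx":0,"ry":0,"rz":0},{"tx":22,"ty":0,"tz":-26,"rx":0,"ry":0,"rz":0},{"tx":22,"ty":0,"tz":-26,"rx":0,"ry":0,"rz":0},{"tx":22,"ty":0,"tz":-26,"rx":0,"ry":0,"rz":0},{"tx":22,"ty":0,"tz":-26,"rx":0,"ry":0,"rz":0},{"tx":22,"ty":0,"tz":-26,"rx":0,"ry":0,"rz":0},{"tx":43,"ty":0,"tz":-52,"rx":0,"ry":0,"rz":0},{"tx":43,"ty":0,"tz":-52,"rx":0,"ry":0,"rz":0},{"tx":43,"ty":0,"tz":-52,"rx":0,"ry":0,"rz":0},{"tx":43,"ty":0,"tz":-52,"rx":0,"ry":0,"rz":0}]'
```

```text
time_s: 1.23
ee_pos: [0.3858, 0.1188, 0.2314]
orientation: [-0.702, 0.087, -0.087, 0.702]
ft_force: [1.1, 0.9, -1.0]
opening: 0.0855
```

```bash
python3 -m crank '[{"tx":16,"ty":0,"tz":-19,"rx":0,"ry":0,"rz":0},{"tx":16,"ty":0,"tz":-19,"rx":0,"ry":0,"rz":0},{"tx":16,"ty":0,"tz":-19,"rx":0,"ry":0,"rz":0},{"tx":16,"ty":0,"tz":-19,"rx":0,"ry":0,"rz":0},{"tx":16,"ty":0,"tz":-19,"rx":0,"ry":0,"rz":0},{"tx":16,"ty":0,"tz":-19,"rx":0,"ry":0,"rz":0},{"tx":16,"ty":0,"tz":-19,"rx":0,"ry":0,"rz":0},{"tx":16,"ty":0,"tz":-19,"rx":0,"ry":0,"rz":0}]'
python3 - <<'E'
from h import *
s=r.read_state(); im=r.capture("wrist"); cv2.imwrite("pics/w1.png",im[:,:,::-1]); print(s)
E
```

```text
time_s: 1.9
ee_pos: [0.4949, -0.1042, 0.2308]
orientation: [-0.702, 0.088, -0.088, 0.702]
ft_force: [-1.7, -0.1, -0.8]
opening: 0.0855
{'time_s': 1.9, 'joints': array([-3.25567910e-01,  3.27443892e-01,  1.63451777e+00, -4.61290990e-05,
        1.18001553e+00, -1.64758352e+00]), 'dq': array([ 0.04578928, -0.02660039,  0.04612847,  0.00810777,  0.00058692,
        0.01838306]), 'joint_torque': array([ -3.67504857, -67.09211111, -37.54766107,  -0.33808907,
        -0.28275607,  -0.60056962]), 'ee_pos': array([ 0.49490518, -0.1041809 ,  0.23083746]), 'orientation': array([-0.70163168,  0.08786067, -0.08758822,  0.70165646]), 'ft_force': array([-1.69534145, -0.08614927, -0.78142431]), 'ft_torque': array([ 0.03181738, -0.01296096, -0.0494364 ]), 'opening': 0.0854662059152152}
```

View pics/w1.png

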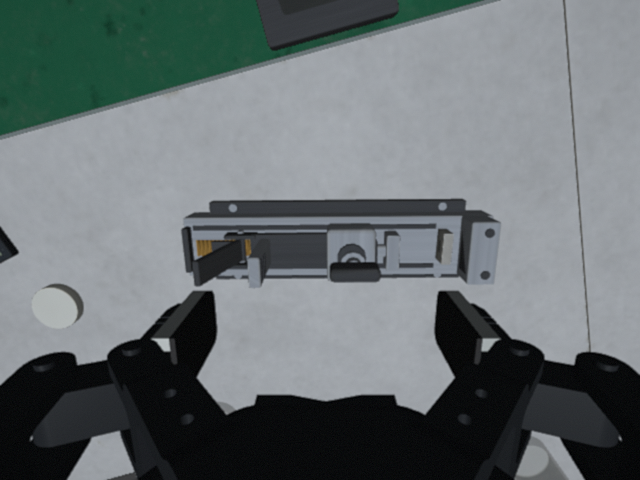

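Run:
```python
from h import *
a=cv2.imread("pics/w1.png")[195:300,170:510]; a=cv2.resize(a[:,:200],None,fx=4,fy=4,interpolation=2);cv2.imwrite("pics/w1a.png",a)
a=cv2.imread("pics/w1.png")[195:300,320:510]; a=cv2.resize(a,None,fx=4,fy=4,interpolation=2);cv2.imwrite("pics/w1b.png",a)
```

```text
(no output)
```

View pics/w1a.png

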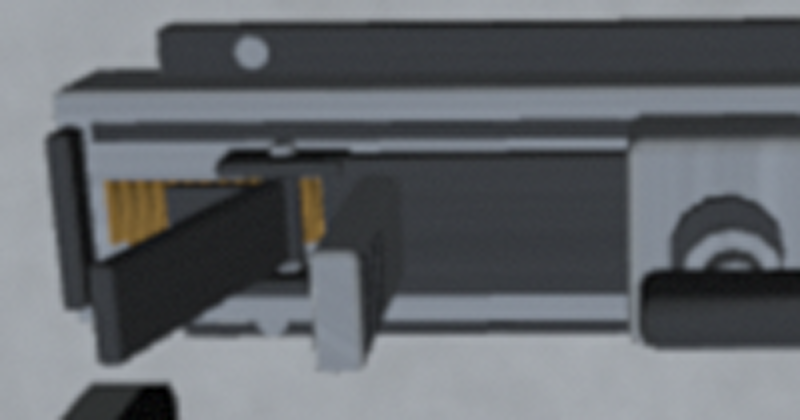

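View pics/w1b.png

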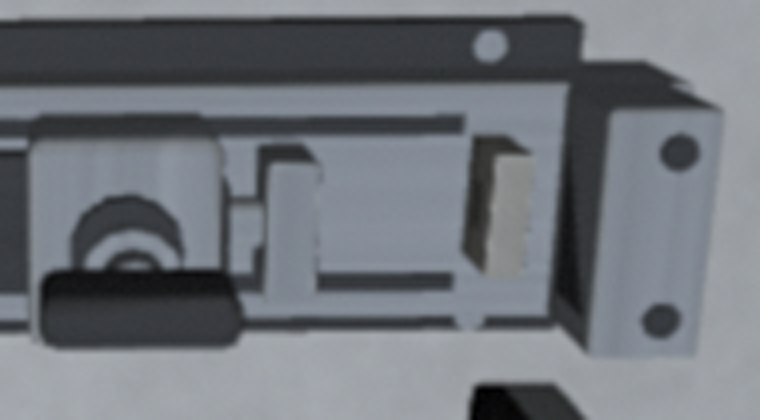

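Run:
```python
from h import *
s=dict(ee_pos=np.array([ 0.49490518, -0.1041809 ,  0.23083746]),orientation=np.array([-0.70163168,  0.08786067, -0.08758822,  0.70165646]))
A=lambda u,v:(170+u/4-.4,195+v/4-.4); B=lambda u,v:(320+u/4-.4,195+v/4-.4)
P={}
for n,p,h in [("post",A(339,310),.102),("postFL",A(316,250),.102),("postFR",A(358,252),.102),("postNR",A(362,368),.102),("postNL",A(320,370),.102),("lever",A(108,313),.103),("handle",B(141,322),.111),("handL",B(43,320),.111),("handR",B(240,320),.111),
 ("noseF",B(322,170),.053),("noseN",B(316,292),.053),("blkFL",B(495,152),.05),("blkFR",B(533,155),.05),("blkNR",B(521,275),.05),("blkNL",B(484,272),.05),("jawF",B(612,110),.058),("jawN",B(590,352),.058),("bedL",A(90,90),.03),("bedR",B(560,85),.03)]:
    P[n]=onz("wrist",p,h,s); print(n,P[n].round(4))
def rel(a,b): 
    d=P[b]-P[a]; x=np.array([.242,.970]); print(a,b,(d[:2]@x).round(4), (d[:2]@np.array([.970,-.242])).round(4))
rel("post","handle");rel("lever","post");rel("noseF","blkFL");rel("blkFR","jawF");rel("blkNR","jawN");rel("bedL","bedR");rel("post","bedR")
d=P["bedR"]-P["bedL"];print(np.degrees(np.arctan2(d[0],d[1])))
```

```text
post [ 0.5163 -0.1673  0.102 ]
postFL [ 0.5032 -0.168   0.102 ]
postFR [ 0.5056 -0.1601  0.102 ]
postNR [ 0.5292 -0.1664  0.102 ]
postNL [ 0.5276 -0.1747  0.102 ]
lever [ 0.5054 -0.2113  0.103 ]
handle [ 0.5347 -0.0907  0.111 ]
handL [ 0.5297 -0.1088  0.111 ]
handR [ 0.5389 -0.0722  0.111 ]
noseF [ 0.5319 -0.0432  0.053 ]
noseN [ 0.5605 -0.0503  0.053 ]
blkFL [ 0.5384 -0.0036  0.05  ]
blkFR [0.5412 0.0047 0.05  ]
blkNR [ 0.5694 -0.0026  0.05  ]
blkNL [ 0.5665 -0.0109  0.05  ]
jawF [0.5326 0.021  0.058 ]
jawN [0.5885 0.0078 0.058 ]
bedL [ 0.4707 -0.2299  0.03  ]
bedR [0.5325 0.0194 0.03  ]
post handle 0.0788 -0.0007
lever post 0.0454 -0.0001
noseF blkFL 0.04 -0.0033
blkFR jawF 0.0137 -0.0124
blkNR jawN 0.0147 0.0161
bedL bedR 0.2568 -0.0004
post bedR 0.185 -0.0295
13.92647037119862
```

```bash
cat >> h.py <<'E'
def go(x,y,z,yaw=None):
    s=r.read_state(); M=R.from_quat(s["orientation"]).as_matrix()
    d=M.T@(np.array([x,y,z])-s["ee_pos"])
    print("pos",s["ee_pos"].round(4),"delta cm",(d*100).round(2),"tool z yaw",np.degrees(np.arctan2(M[0,2],M[1,2])).round(2),"tilt",np.degrees(M[2,[0,2]]).round(2),"j6",s["joints"][5].round(3),"t",s["time_s"])
E
python3 -c "
from h import *
go(.5143,-.179,.071)"
```

```text
pos [ 0.4942 -0.1029  0.2309] delta cm [ 3.83 15.98 -6.89] tool z yaw 14.17 tilt [-0.06  0.01] j6 -1.647 t 1.95
```

```bash
python3 -m crank '[{"tx":2,"ty":0,"tz":-3.5,"rx":0,"ry":0,"rz":0},{"tx":3.8,"ty":0,"tz":-6.9,"rx":0,"ry":0,"rz":0},{"tx":3.8,"ty":0,"tz":-6.9,"rx":0,"ry":0,"rz":0},{"tx":3.8,"ty":3,"tz":-6.9,"rx":0,"ry":0,"rz":0},{"tx":3.8,"ty":6,"tz":-6.9,"rx":0,"ry":0,"rz":0},{"tx":3.8,"ty":8,"tz":-6.9,"rx":0,"ry":0,"rz":0},{"tx":3.8,"ty":8,"tz":-6.9,"rx":0,"ry":0,"rz":0},{"tx":3.8,"ty":8,"tz":-6.9,"rx":0,"ry":0,"rz":0},{"tx":3.8,"ty":8,"tz":-6.9,"rx":0,"ry":0,"rz":0}]'
python3 - <<'E'
from h import *
go(.5143,-.179,.071)
s=r.read_state(); im=r.capture("wrist"); cv2.imwrite("pics/w2.png",im[:,:,::-1]); print(s["ft_force"])
im=r.capture("scene")[225:345,260:385]; cv2.imwrite("pics/s2.png",cv2.resize(im[:,:,::-1],None,fx=5,fy=5,interpolation=2)[:600])
E
```

```text
time_s: 2.7
ee_pos: [0.5151, -0.1781, 0.1526]
orientation: [0.702, -0.086, 0.087, -0.702]
ft_force: [0.2, -1.0, -0.3]
opening: 0.0854
pos [ 0.5151 -0.1781  0.1526] delta cm [-0.06  8.16 -0.1 ] tool z yaw 14.04 tilt [ 0.07 -0.01] j6 -1.768 t 2.7
[ 0.21280757 -1.0005164  -0.28386709]
```

View pics/w2.png

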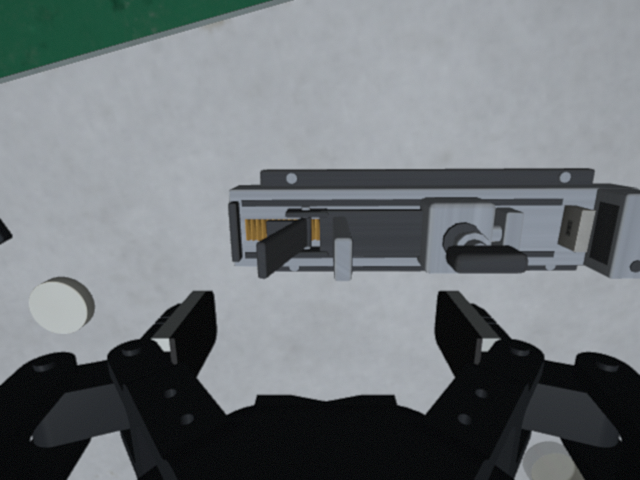

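View pics/s2.png

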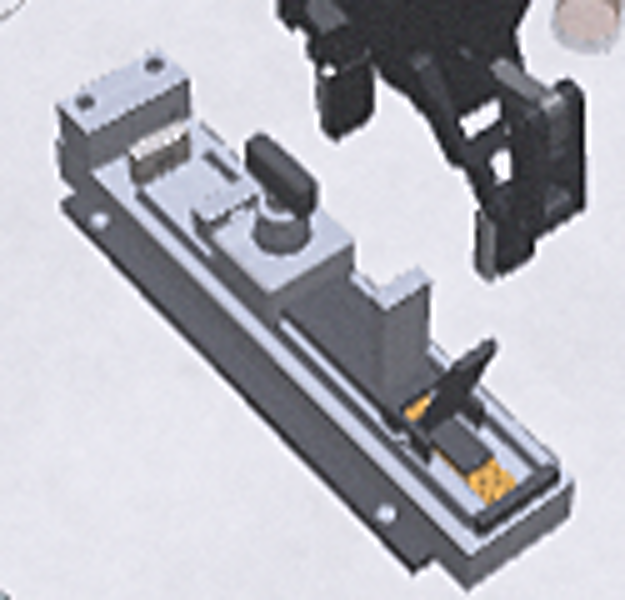

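Run:
```python
from h import *
s=r.read_state()
print(proj("wrist",[.517,-.168,.102],s), onz("wrist",(343.5,258.5),.102,s), onz("wrist",(265,258),.103,s),onz("wrist",(489,260),.111,s))
```

```text
[343.88818346 259.33370091] [ 0.51646978 -0.1680977   0.102     ] [ 0.5053123  -0.21027046  0.103     ] [ 0.5329113  -0.09284285  0.111     ]
```

Run:
```python
import cv2
a=cv2.imread("pics/w2.png")[190:295,220:400]; cv2.imwrite("pics/w2a.png",cv2.resize(a,None,fx=4,fy=4,interpolation=2))
```

```text
(no output)
```

View pics/w2a.png

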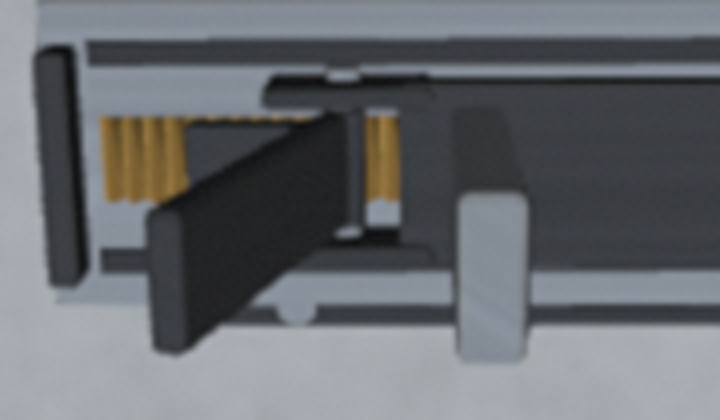

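```bash
python3 -m crank '[{"tx":0,"ty":3,"tz":0,"rx":0,"ry":0,"rz":0},{"tx":-0.1,"ty":6,"tz":-0.1,"rx":0,"ry":0,"rz":0},{"tx":-0.1,"ty":7.5,"tz":-0.1,"rx":0,"ry":0,"rz":0},{"tx":-0.1,"ty":8.1,"tz":-0.1,"rx":0,"ry":0,"rz":0},{"tx":-0.1,"ty":8.1,"tz":-0.1,"rx":0,"ry":0,"rz":0},{"tx":-0.1,"ty":8.1,"tz":-0.1,"rx":0,"ry":0,"rz":0}]'
python3 - <<'E'
from h import *
go(.5143,-.179,.071)
s=r.read_state(); im=r.capture("wrist"); cv2.imwrite("pics/w3.png",im[:,:,::-1]); print(s["ft_force"],s["ft_torque"])
E
```

```text
time_s: 3.3
ee_pos: [0.514, -0.1795, 0.0714]
orientation: [0.702, -0.086, 0.087, -0.702]
ft_force: [0.8, 0.1, 0.3]
opening: 0.085
pos [ 0.514  -0.1795  0.0714] delta cm [0.02 0.04 0.06] tool z yaw 14.08 tilt [ 0.08 -0.02] j6 -1.771 t 3.3
[0.81389232 0.14647543 0.28196883] [-0.01950198 -0.00088592 -0.02525987]
```

View pics/w3.png

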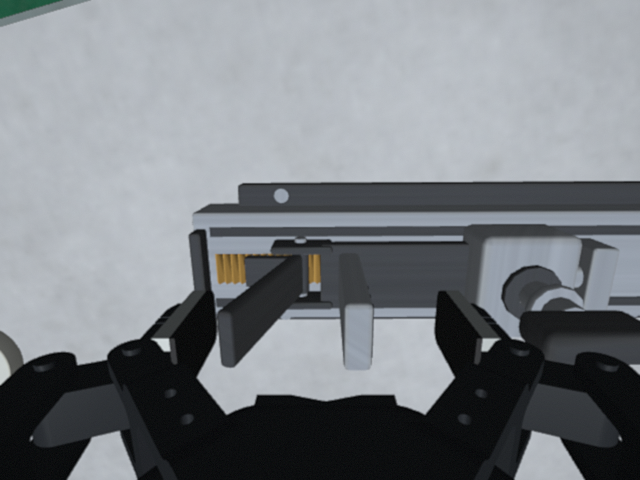

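```bash
python3 -m crank '[{"tx":0,"ty":0,"tz":0,"rx":0,"ry":0,"rz":0},{"tx":0,"ty":0,"tz":0,"rx":0,"ry":0,"rz":0},{"tx":0,"ty":0,"tz":0,"rx":0,"ry":0,"rz":0},{"tx":0,"ty":0,"tz":0,"rx":0,"ry":0,"rz":0}]' 0.5
python3 -m crank '[{"tx":0,"ty":0,"tz":0,"rx":0,"ry":0,"rz":0},{"tx":0,"ty":0,"tz":0,"rx":0,"ry":0,"rz":0},{"tx":0,"ty":0,"tz":0,"rx":0,"ry":0,"rz":0},{"tx":0,"ty":0,"tz":0,"rx":0,"ry":0,"rz":0}]' 0.65
python3 - <<'E'
from h import *
s=r.read_state(); im=r.capture("wrist"); cv2.imwrite("pics/w4.png",im[:,:,::-1]); print(s["ee_pos"],s["ft_force"],s["ft_torque"],s["opening"])
E
```

```text
time_s: 3.68
ee_pos: [0.514, -0.1799, 0.0714]
orientation: [0.702, -0.086, 0.087, -0.701]
ft_force: [0.8, -0.3, 6.4]
opening: 0.0428
time_s: 4.02
ee_pos: [0.5141, -0.1796, 0.0717]
orientation: [0.702, -0.086, 0.087, -0.701]
ft_force: [-2.1, 1.5, 14.1]
opening: 0.031
[ 0.5141496  -0.17961007  0.07170895] [-2.14990567  1.47505576 14.05939957] [-0.07199037  0.33591182  0.16478542] 0.031042297164372686
```

View pics/w4.png

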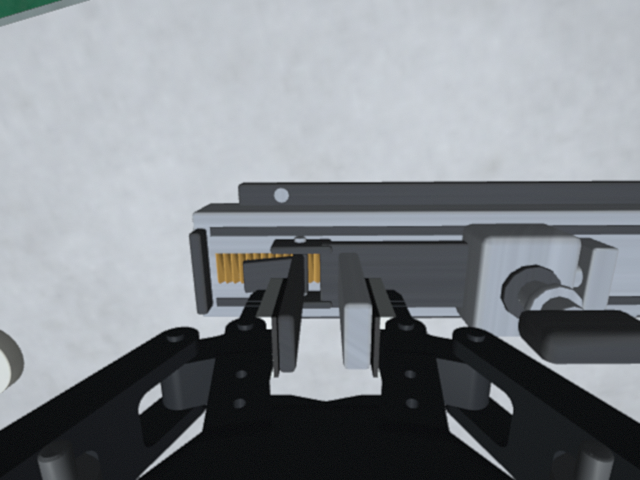

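```bash
python3 -m crank '[{"tx":0,"ty":0,"tz":0.2,"rx":0,"ry":0,"rz":0},{"tx":0,"ty":0,"tz":0.5,"rx":0,"ry":0,"rz":0},{"tx":0,"ty":0,"tz":0.8,"rx":0,"ry":0,"rz":0},{"tx":0,"ty":0,"tz":1,"rx":0,"ry":0,"rz":0},{"tx":0,"ty":0,"tz":1,"rx":0,"ry":0,"rz":0}]'
python3 - <<'E'
from h import *
s=r.read_state(); im=r.capture("wrist"); cv2.imwrite("pics/w5.png",im[:,:,::-1]); print(s["ee_pos"],s["ft_force"]@[.241,.97,0],s["opening"])
E
```

```text
time_s: 4.48
ee_pos: [0.5166, -0.1697, 0.0717]
orientation: [0.702, -0.086, 0.087, -0.702]
ft_force: [-0.3, 1.4, 14.0]
opening: 0.0313
[ 0.51659388 -0.16967199  0.07168843] 1.322700379247328 0.03130452154174066
```

View pics/w5.png

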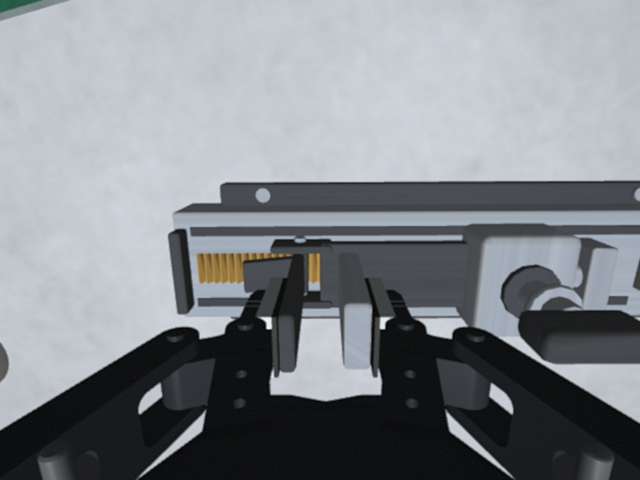

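```bash
python3 -m crank '[{"tx":0,"ty":0,"tz":0.4,"rx":0,"ry":0,"rz":0},{"tx":0,"ty":0,"tz":0.9,"rx":0,"ry":0,"rz":0},{"tx":0,"ty":0,"tz":1.4,"rx":0,"ry":0,"rz":0},{"tx":0,"ty":0,"tz":1.9,"rx":0,"ry":0,"rz":0},{"tx":0,"ty":0,"tz":2.3,"rx":0,"ry":0,"rz":0},{"tx":0,"ty":0,"tz":2.5,"rx":0,"ry":0,"rz":0},{"tx":0,"ty":0,"tz":2.5,"rx":0,"ry":0,"rz":0}]' 
python3 -m crank '[{"tx":0,"ty":0,"tz":0.1,"rx":0,"ry":0,"rz":0},{"tx":0,"ty":0,"tz":0.2,"rx":0,"ry":0,"rz":0},{"tx":0,"ty":0,"tz":0.3,"rx":0,"ry":0,"rz":0},{"tx":0,"ty":0,"tz":0.4,"rx":0,"ry":0,"rz":0},{"tx":0,"ty":0,"tz":0.5,"rx":0,"ry":0,"rz":0},{"tx":0,"ty":0,"tz":0.6,"rx":0,"ry":0,"rz":0},{"tx":0,"ty":0,"tz":0.7,"rx":0,"ry":0,"rz":0},{"tx":0,"ty":0,"tz":0.8,"rx":0,"ry":0,"rz":0},{"tx":0,"ty":0,"tz":0.9,"rx":0,"ry":0,"rz":0},{"tx":0,"ty":0,"tz":1,"rx":0,"ry":0,"rz":0}]'
python3 - <<'E'
from h import *
s=r.read_state(); print(s["ee_pos"],s["ft_force"]@[.241,.97,0],s["opening"])
im=r.capture("scene")[225:345,260:385]; cv2.imwrite("pics/s5.png",cv2.resize(im[:,:,::-1],None,fx=5,fy=5,interpolation=2)[:600])
E
```

```text
time_s: 5.12
ee_pos: [0.5226, -0.1452, 0.0717]
orientation: [0.702, -0.086, 0.087, -0.702]
ft_force: [-1.8, 2.6, 14.6]
opening: 0.0311
time_s: 5.95
ee_pos: [0.5249, -0.136, 0.0717]
orientation: [0.702, -0.086, 0.087, -0.701]
ft_force: [-3.6, -0.7, 16.2]
opening: 0.0311
[ 0.52487889 -0.13596857  0.07170184] -1.5644017070965783 0.031138980577928427
```

View pics/s5.png

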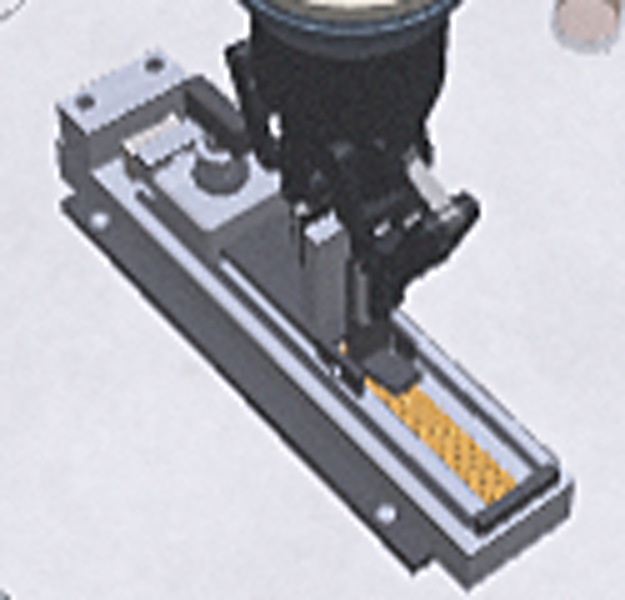

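```bash
python3 -m crank '[{"tx":0,"ty":0,"tz":0.1,"rx":0,"ry":0,"rz":0},{"tx":0,"ty":0,"tz":0.2,"rx":0,"ry":0,"rz":0},{"tx":0,"ty":0,"tz":0.3,"rx":0,"ry":0,"rz":0},{"tx":0,"ty":0,"tz":0.4,"rx":0,"ry":0,"rz":0}]' 
python3 -m crank '[{"tx":0,"ty":0,"tz":0.1,"rx":0,"ry":0,"rz":0},{"tx":0,"ty":0,"tz":0.1,"rx":0,"ry":0,"rz":0}]' 
python3 -m crank '[{"tx":0,"ty":0,"tz":0.1,"rx":0,"ry":0,"rz":0},{"tx":0,"ty":0,"tz":0.1,"rx":0,"ry":0,"rz":0}]'
```

```text
time_s: 6.33
ee_pos: [0.5258, -0.1321, 0.0717]
orientation: [0.702, -0.086, 0.087, -0.701]
ft_force: [-3.4, -1.0, 14.7]
opening: 0.0312
time_s: 6.5
ee_pos: [0.5261, -0.131, 0.0717]
orientation: [0.702, -0.086, 0.087, -0.702]
ft_force: [-3.5, 1.1, 15.4]
opening: 0.0311
time_s: 6.67
ee_pos: [0.5263, -0.1301, 0.0717]
orientation: [0.702, -0.086, 0.087, -0.702]
ft_force: [-3.0, 0.8, 15.7]
opening: 0.0312
```

```bash
for i in 1; do python3 -m crank '[{"tx":0,"ty":0,"tz":0.05,"rx":0,"ry":0,"rz":0},{"tx":0,"ty":0,"tz":0.1,"rx":0,"ry":0,"rz":0}]'; done
python3 - <<'E'
from h import *
im=r.capture("scene")[225:285,265:330]; cv2.imwrite("pics/s6.png",cv2.resize(im[:,:,::-1],None,fx=9,fy=9,interpolation=2))
s=r.read_state(); im=r.capture("wrist")[:,:,::-1]; cv2.imwrite("pics/w6.png",im); print(s["ft_force"]@[.241,.97,0])
E
```

```text
time_s: 6.83
ee_pos: [0.5265, -0.1292, 0.0717]
orientation: [0.702, -0.086, 0.087, -0.702]
ft_force: [-3.3, -1.2, 14.2]
opening: 0.0316
-0.843153124824315
```

View pics/s6.png

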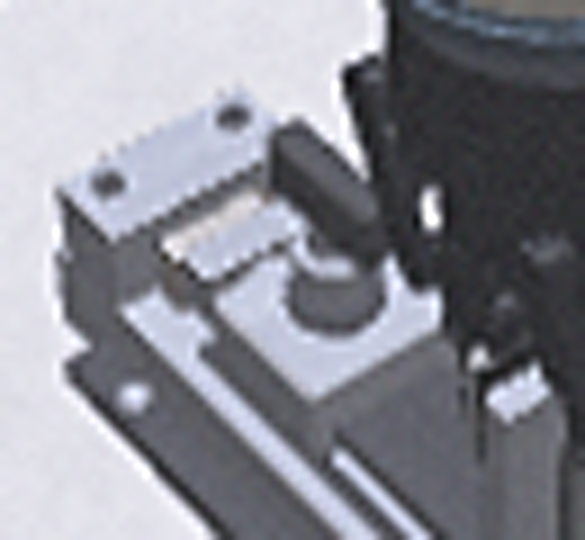

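View pics/w6.png

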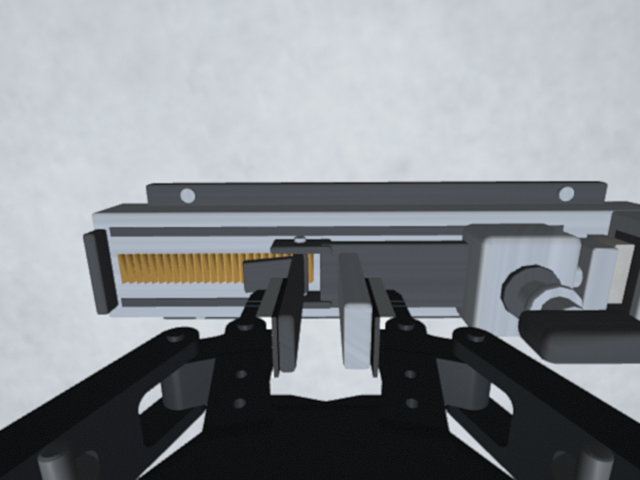

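Block nearly at the fixed jaw (gap in the scene crop at about (200,240) closing). I continue in half-millimetre steps.

```bash
python3 -m crank '[{"tx":0,"ty":0,"tz":0.05,"rx":0,"ry":0,"rz":0},{"tx":0,"ty":0,"tz":0.05,"rx":0,"ry":0,"rz":0}]'; python3 -m crank '[{"tx":0,"ty":0,"tz":0.05,"rx":0,"ry":0,"rz":0},{"tx":0,"ty":0,"tz":0.05,"rx":0,"ry":0,"rz":0}]'
python3 -m crank '[{"tx":0,"ty":0,"tz":0.05,"rx":0,"ry":0,"rz":0},{"tx":0,"ty":0,"tz":0.05,"rx":0,"ry":0,"rz":0}]'
```

```text
time_s: 7.1
ee_pos: [0.5266, -0.1287, 0.0717]
orientation: [0.702, -0.086, 0.087, -0.702]
ft_force: [-3.0, -0.4, 14.3]
opening: 0.0312
time_s: 7.27
ee_pos: [0.5268, -0.1282, 0.0717]
orientation: [0.702, -0.086, 0.087, -0.702]
ft_force: [-3.9, -1.1, 15.3]
opening: 0.0311
time_s: 7.43
ee_pos: [0.5269, -0.1277, 0.0717]
orientation: [0.702, -0.086, 0.087, -0.702]
ft_force: [-3.2, 0.5, 14.9]
opening: 0.0315
```

```bash
python3 -m crank '[{"tx":0,"ty":0,"tz":0.05,"rx":0,"ry":0,"rz":0},{"tx":0,"ty":0,"tz":0.05,"rx":0,"ry":0,"rz":0}]'; python3 -m crank '[{"tx":0,"ty":0,"tz":0.05,"rx":0,"ry":0,"rz":0},{"tx":0,"ty":0,"tz":0.05,"rx":0,"ry":0,"rz":0}]'
python3 - <<'E'
from h import *
s=r.read_state(); im=r.capture("wrist")[:,:,::-1]; cv2.imwrite("pics/w7.png",cv2.resize(im[200:370,450:640],None,fx=3,fy=3)); print(s["ft_force"]@[.241,.97,0])
im=r.capture("scene")[225:285,265:330]; cv2.imwrite("pics/s7.png",cv2.resize(im[:,:,::-1],None,fx=9,fy=9,interpolation=2))
E
```

```text
time_s: 7.6
ee_pos: [0.527, -0.1272, 0.0717]
orientation: [0.702, -0.086, 0.087, -0.702]
ft_force: [-3.2, -0.6, 15.4]
opening: 0.0313
time_s: 7.77
ee_pos: [0.5271, -0.1269, 0.0717]
orientation: [0.702, -0.086, 0.087, -0.701]
ft_force: [-4.3, -3.5, 15.2]
opening: 0.0315
-4.423146625234475
```

View pics/w7.png

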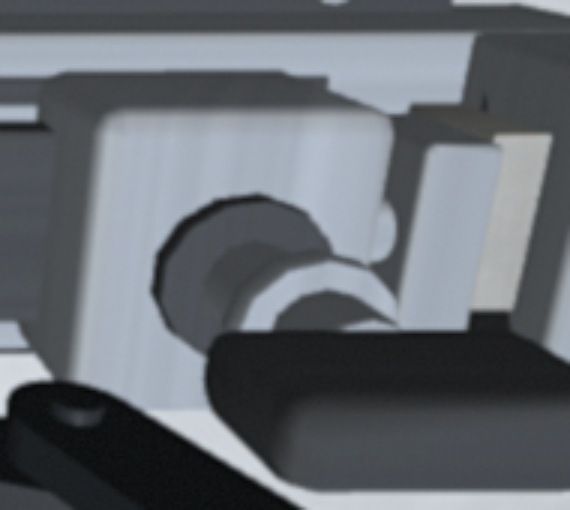

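View pics/s7.png

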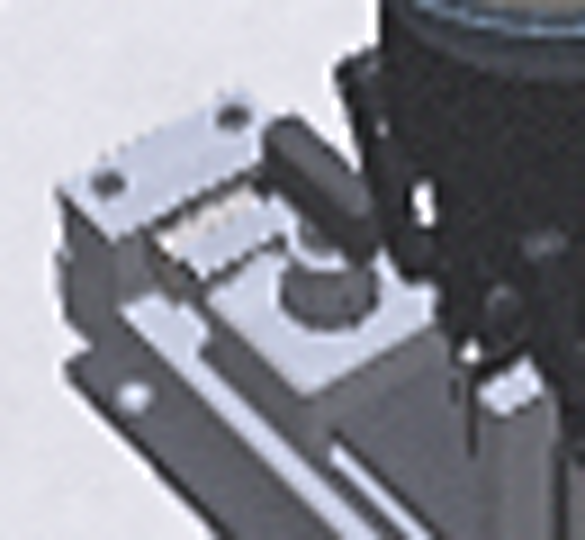

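```bash
python3 -m crank '[{"tx":0,"ty":0,"tz":0.03,"rx":0,"ry":0,"rz":0},{"tx":0,"ty":0,"tz":0.03,"rx":0,"ry":0,"rz":0}]'; python3 -m crank '[{"tx":0,"ty":0,"tz":0.03,"rx":0,"ry":0,"rz":0},{"tx":0,"ty":0,"tz":0.03,"rx":0,"ry":0,"rz":0}]'
```

```text
time_s: 8.03
ee_pos: [0.5271, -0.1269, 0.0717]
orientation: [0.702, -0.086, 0.087, -0.701]
ft_force: [-5.5, -5.9, 15.8]
opening: 0.0311
time_s: 8.2
ee_pos: [0.5272, -0.1267, 0.0717]
orientation: [0.702, -0.086, 0.087, -0.701]
ft_force: [-4.6, -7.2, 16.4]
opening: 0.0313
```

```bash
python3 -m crank '[{"tx":0,"ty":0,"tz":0,"rx":0,"ry":0,"rz":0},{"tx":0,"ty":0,"tz":0,"rx":0,"ry":0,"rz":0},{"tx":0,"ty":0,"tz":0,"rx":0,"ry":0,"rz":0},{"tx":0,"ty":0,"tz":0,"rx":0,"ry":0,"rz":0}]' 0.3; python3 -m crank '[{"tx":0,"ty":0,"tz":0,"rx":0,"ry":0,"rz":0},{"tx":0,"ty":0,"tz":0,"rx":0,"ry":0,"rz":0},{"tx":0,"ty":0,"tz":0,"rx":0,"ry":0,"rz":0}]' 0
python3 - <<'E'
from h import *
s=r.read_state(); im=r.capture("wrist")[:,:,::-1]; cv2.imwrite("pics/w8.png",im); print(s["ft_force"])
E
```

```text
time_s: 8.53
ee_pos: [0.5269, -0.1261, 0.0706]
orientation: [0.702, -0.086, 0.087, -0.702]
ft_force: [-0.2, -4.8, 0.9]
opening: 0.0597
time_s: 8.78
ee_pos: [0.5268, -0.1257, 0.0704]
orientation: [-0.702, 0.087, -0.087, 0.702]
ft_force: [0.1, 0.2, 0.0]
opening: 0.0857
[0.07967867 0.15275246 0.01002648]
```

View pics/w8.png

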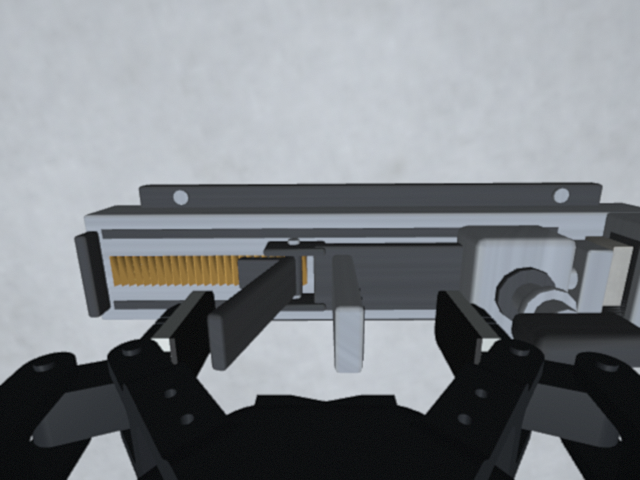

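```bash
python3 -m crank '[{"tx":0,"ty":-3,"tz":0,"rx":0,"ry":0,"rz":0},{"tx":0,"ty":-7,"tz":0,"rx":0,"ry":0,"rz":0},{"tx":0,"ty":-10,"tz":1,"rx":0,"ry":7,"rz":0},{"tx":0,"ty":-10,"tz":4,"rx":0,"ry":14,"rz":0},{"tx":0,"ty":-10,"tz":7,"rx":0,"ry":21,"rz":0},{"tx":0,"ty":-10,"tz":9.1,"rx":0,"ry":28,"rz":0},{"tx":0,"ty":-10,"tz":9.1,"rx":0,"ry":35,"rz":0},{"tx":0,"ty":-10,"tz":9.1,"rx":0,"ry":42,"rz":0},{"tx":0,"ty":-10,"tz":9.1,"rx":0,"ry":49,"rz":0},{"tx":0,"ty":-10,"tz":9.1,"rx":0,"ry":56,"rz":0}]'
python3 -m crank '[{"tx":0,"ty":0,"tz":0,"rx":0,"ry":7,"rz":0},{"tx":0,"ty":0,"tz":0,"rx":0,"ry":14,"rz":0},{"tx":0,"ty":0,"tz":0,"rx":0,"ry":21,"rz":0},{"tx":0,"ty":0,"tz":0,"rx":0,"ry":28,"rz":0},{"tx":0,"ty":0,"tz":0,"rx":0,"ry":34,"rz":0},{"tx":0,"ty":0,"tz":0,"rx":0,"ry":34,"rz":0},{"tx":0,"ty":0,"tz":0,"rx":0,"ry":34,"rz":0}]'
python3 - <<'E'
from h import *
go(.549,-.0376,.083)
s=r.read_state(); im=r.capture("wrist")[:,:,::-1]; cv2.imwrite("pics/w9.png",im); print(repr(s["ee_pos"]),repr(s["orientation"]),proj("wrist",[.549,-.0376,.111],s))
im=r.capture("top")[:,:,::-1]; cv2.imwrite("pics/t9.png",im)
E
```

```text
time_s: 9.67
ee_pos: [0.5488, -0.0371, 0.1703]
orientation: [-0.578, 0.408, -0.408, 0.578]
ft_force: [-0.2, 0.0, -0.2]
opening: 0.0853
time_s: 10.25
ee_pos: [0.5488, -0.0374, 0.1703]
orientation: [-0.436, 0.557, -0.557, 0.436]
ft_force: [0.1, -0.1, -0.9]
opening: 0.0856
pos [ 0.5488 -0.0374  0.1703] delta cm [0.01 8.73 0.02] tool z yaw 103.88 tilt [-0.01 -0.  ] j6 0.065 t 10.25
array([ 0.54883622, -0.0374408 ,  0.17030253]) array([-0.43588059,  0.55680692, -0.55671735,  0.43593573]) [327.78467637 254.69246653]
```

View pics/w9.png

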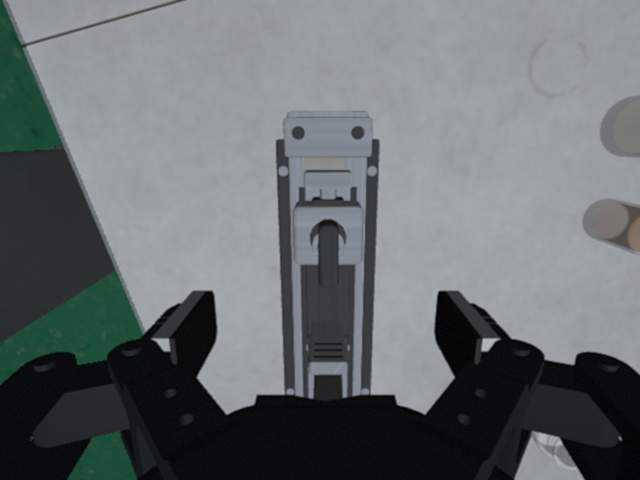

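Run:
```python
import cv2
a=cv2.imread("pics/w9.png")[100:300,270:390]; cv2.imwrite("pics/w9a.png",cv2.resize(a,None,fx=3,fy=3,interpolation=2))
a=cv2.imread("pics/t9.png"); cv2.imwrite("pics/t9a.png",cv2.resize(a[230:300,265:395],None,fx=6,fy=6,interpolation=2))
```

```text
(no output)
```

View pics/w9a.png

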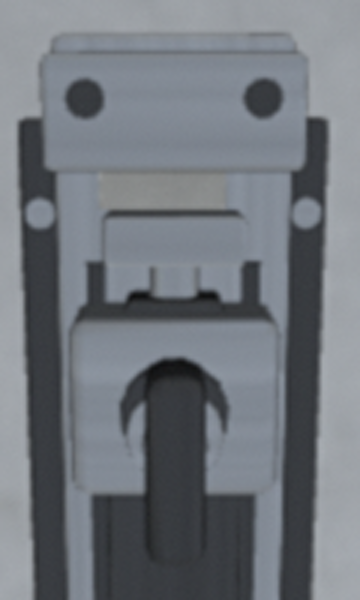

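```bash
python3 -m crank '[{"tx":0,"ty":3,"tz":0,"rx":0,"ry":0,"rz":0},{"tx":0,"ty":6,"tz":0,"rx":0,"ry":0,"rz":0},{"tx":0,"ty":8,"tz":0,"rx":0,"ry":0,"rz":0},{"tx":0,"ty":8.7,"tz":0,"rx":0,"ry":0,"rz":0},{"tx":0,"ty":8.7,"tz":0,"rx":0,"ry":0,"rz":0},{"tx":0,"ty":8.7,"tz":0,"rx":0,"ry":0,"rz":0}]'
python3 - <<'E'
from h import *
s=r.read_state(); im=r.capture("wrist")[:,:,::-1]; cv2.imwrite("pics/w10.png",im); print(s["ft_force"],s["ft_torque"])
E
```

```text
time_s: 10.85
ee_pos: [0.5492, -0.0376, 0.0838]
orientation: [0.435, -0.557, 0.557, -0.435]
ft_force: [0.3, 0.1, -0.9]
opening: 0.0857
[ 0.32733883  0.13899804 -0.92435676] [-0.02738025 -0.01263129  0.05070472]
```

View pics/w10.png

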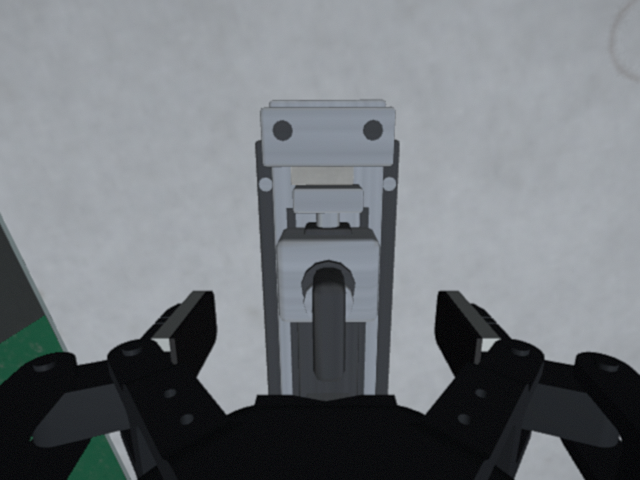

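```bash
python3 -m crank '[{"tx":0,"ty":0,"tz":0,"rx":0,"ry":0,"rz":0},{"tx":0,"ty":0,"tz":0,"rx":0,"ry":0,"rz":0},{"tx":0,"ty":0,"tz":0,"rx":0,"ry":0,"rz":0},{"tx":0,"ty":0,"tz":0,"rx":0,"ry":0,"rz":0},{"tx":0,"ty":0,"tz":0,"rx":0,"ry":0,"rz":0},{"tx":0,"ty":0,"tz":0,"rx":0,"ry":0,"rz":0},{"tx":0,"ty":0,"tz":0,"rx":0,"ry":0,"rz":0},{"tx":0,"ty":0,"tz":0,"rx":0,"ry":0,"rz":0}]' 1
cat >> h.py <<'E'
def st():
    s=r.read_state(); M=R.from_quat(s["orientation"]).as_matrix(); f=s["ft_force"]
    print("t",s["time_s"],"pos",(s["ee_pos"]*1000).round(1),"Fvx %.1f Fvy %.1f Fz %.1f"%(f@[.241,.97,0],f@[-.97,.241,0],f[2]),"Tz %.3f"%s["ft_torque"][2],"yaw %.1f"%np.degrees(np.arctan2(M[0,2],M[1,2])),"alongvx %.1f"%(s["ee_pos"]@[241,970,0]),"acrossvy %.1f"%(s["ee_pos"]@[-970,241,0]),"j6 %.2f"%s["joints"][5])
    fl=M.T@f; print("  tool-frame F",fl.round(1))
E
python3 -c "
from h import *
st()"
```

```text
time_s: 11.57
ee_pos: [0.5502, -0.0379, 0.0837]
orientation: [0.434, -0.557, 0.558, -0.436]
ft_force: [5.2, -1.2, 1.3]
opening: 0.0108
t 11.5667 pos [550.2 -37.9  83.7] Fvx 0.1 Fvy -5.3 Fz 1.3 Tz 0.098 yaw 104.1 alongvx 95.8 acrossvy -542.8 j6 0.07
  tool-frame F [-0.1 -1.3  5.3]
```

```bash
python3 -m crank '[{"tx":0,"ty":0,"tz":0.1,"rx":0,"ry":4,"rz":0},{"tx":0,"ty":0,"tz":0.1,"rx":0,"ry":8,"rz":0},{"tx":0,"ty":0,"tz":0.1,"rx":0,"ry":12,"rz":0}]' ; python3 -c "
from h import *
st()"
```

```text
time_s: 11.82
ee_pos: [0.5508, -0.0381, 0.0838]
orientation: [0.373, -0.6, 0.601, -0.374]
ft_force: [3.6, -2.4, 4.0]
opening: 0.0111
t 11.8167 pos [550.8 -38.1  83.8] Fvx -1.5 Fvy -4.0 Fz 4.0 Tz 0.227 yaw 116.3 alongvx 95.8 acrossvy -543.4 j6 0.28
  tool-frame F [ 0.6 -4.   4.3]
```

```bash
python3 -m crank '[{"tx":0,"ty":0,"tz":0,"rx":0,"ry":4,"rz":0},{"tx":0,"ty":0,"tz":0,"rx":0,"ry":8,"rz":0},{"tx":0,"ty":0,"tz":0,"rx":0,"ry":12,"rz":0}]' ; python3 -c "
from h import *
st()"
```

```text
time_s: 12.07
ee_pos: [0.5513, -0.0383, 0.0838]
orientation: [0.308, -0.636, 0.637, -0.309]
ft_force: [6.0, -4.9, 0.3]
opening: 0.0109
t 12.0667 pos [551.3 -38.3  83.8] Fvx -3.3 Fvy -7.0 Fz 0.3 Tz 0.248 yaw 128.3 alongvx 95.7 acrossvy -544.0 j6 0.49
  tool-frame F [ 0.1 -0.3  7.8]
```

```bash
python3 -m crank '[{"tx":0,"ty":0,"tz":0.1,"rx":0,"ry":3,"rz":0},{"tx":0,"ty":0,"tz":0.1,"rx":0,"ry":6,"rz":0}]' ; python3 -c "
from h import *
st()"; python3 -m crank '[{"tx":0,"ty":0,"tz":0.05,"rx":0,"ry":3,"rz":0},{"tx":0,"ty":0,"tz":0.05,"rx":0,"ry":6,"rz":0}]'|grep -v a ; python3 -c "
from h import *
st()"; python3 -m crank '[{"tx":0,"ty":0,"tz":0,"rx":0,"ry":3,"rz":0},{"tx":0,"ty":0,"tz":0,"rx":0,"ry":6,"rz":0}]'|grep -v a ; python3 -c "
from h import *
st()"
```

```text
time_s: 12.23
ee_pos: [0.5515, -0.0386, 0.0837]
orientation: [0.274, -0.651, 0.652, -0.275]
ft_force: [3.0, -0.2, 3.3]
opening: 0.0111
t 12.2333 pos [551.5 -38.6  83.7] Fvx 0.5 Fvy -2.9 Fz 3.3 Tz 0.201 yaw 134.2 alongvx 95.4 acrossvy -544.3 j6 0.59
  tool-frame F [-2.  -3.3  2.3]
time_s: 12.4
ee_pos: [0.5517, -0.0389, 0.0837]
ft_force: [2.4, -0.0, 5.4]
opening: 0.011
t 12.4 pos [551.7 -38.9  83.7] Fvx 0.5 Fvy -2.4 Fz 5.4 Tz 0.267 yaw 140.2 alongvx 95.3 acrossvy -544.5 j6 0.70
  tool-frame F [-1.8 -5.4  1.6]
time_s: 12.57
ee_pos: [0.5519, -0.0391, 0.0838]
ft_force: [2.6, -3.3, 3.9]
opening: 0.0109
t 12.5667 pos [551.9 -39.1  83.8] Fvx -2.6 Fvy -3.3 Fz 3.9 Tz 0.249 yaw 146.2 alongvx 95.1 acrossvy -544.7 j6 0.80
  tool-frame F [-0.4 -3.8  4.2]
```

```bash
for k in 1; do python3 -m crank '[{"tx":0,"ty":0,"tz":0,"rx":0,"ry":4,"rz":0},{"tx":0,"ty":0,"tz":0,"rx":0,"ry":8,"rz":0}]'|grep -v a ; python3 -c "
from h import *
st()";  python3 -m crank '[{"tx":0,"ty":0,"tz":0.05,"rx":0,"ry":4,"rz":0},{"tx":0,"ty":0,"tz":0.05,"rx":0,"ry":8,"rz":0}]'|grep -v a ; python3 -c "
from h import *
st()"; python3 -m crank '[{"tx":0,"ty":0,"tz":0,"rx":0,"ry":4,"rz":0},{"tx":0,"ty":0,"tz":0,"rx":0,"ry":8,"rz":0}]'|grep -v a ; python3 -c "
from h import *
st()"; done
```

```text
time_s: 12.73
ee_pos: [0.552, -0.0394, 0.0837]
ft_force: [3.7, -6.7, 2.4]
opening: 0.0108
t 12.7333 pos [552.  -39.4  83.7] Fvx -5.6 Fvy -5.2 Fz 2.4 Tz 0.234 yaw 154.2 alongvx 94.8 acrossvy -545.0 j6 0.94
  tool-frame F [-0.4 -2.4  7.7]
time_s: 12.9
ee_pos: [0.5522, -0.0398, 0.0837]
ft_force: [2.3, -6.6, 3.5]
opening: 0.0109
t 12.9 pos [552.2 -39.8  83.7] Fvx -5.8 Fvy -3.8 Fz 3.5 Tz 0.360 yaw 162.3 alongvx 94.4 acrossvy -545.2 j6 1.08
  tool-frame F [-0.2 -3.4  6.9]
time_s: 13.07
ee_pos: [0.5523, -0.0402, 0.0838]
ft_force: [2.4, -10.5, 2.9]
opening: 0.0108
t 13.0667 pos [552.3 -40.2  83.8] Fvx -9.6 Fvy -4.9 Fz 2.9 Tz 0.350 yaw 170.2 alongvx 94.1 acrossvy -545.4 j6 1.22
  tool-frame F [-0.6 -2.9 10.7]
```

```bash
python3 -m crank '[{"tx":0,"ty":0,"tz":0.1,"rx":0,"ry":0,"rz":0},{"tx":0,"ty":0,"tz":0.1,"rx":0,"ry":0,"rz":0}]'|grep -v a ; python3 -c "
from h import *
st()";  python3 -m crank '[{"tx":0,"ty":0,"tz":0.05,"rx":0,"ry":3,"rz":0},{"tx":0,"ty":0,"tz":0.05,"rx":0,"ry":6,"rz":0}]'|grep -v a ; python3 -c "
from h import *
st()"
```

```text
time_s: 13.23
ee_pos: [0.5522, -0.0405, 0.0837]
ft_force: [2.7, -1.6, 4.8]
opening: 0.0109
t 13.2333 pos [552.2 -40.5  83.7] Fvx -0.9 Fvy -3.0 Fz 4.8 Tz -0.139 yaw 170.1 alongvx 93.8 acrossvy -545.4 j6 1.22
  tool-frame F [-2.4 -4.8  2.1]
time_s: 13.4
ee_pos: [0.5523, -0.0408, 0.0837]
ft_force: [2.7, -0.6, 5.8]
opening: 0.0107
t 13.4 pos [552.3 -40.8  83.7] Fvx 0.0 Fvy -2.7 Fz 5.8 Tz 0.304 yaw 176.1 alongvx 93.5 acrossvy -545.5 j6 1.32
  tool-frame F [-2.6 -5.8  0.8]
```

```bash
python3 -m crank '[{"tx":0,"ty":0,"tz":0,"rx":0,"ry":3,"rz":0},{"tx":0,"ty":0,"tz":0,"rx":0,"ry":6,"rz":0}]'|grep -v a ; python3 -c "
from h import *
st()";  python3 -m crank '[{"tx":0,"ty":0,"tz":0,"rx":0,"ry":3,"rz":0},{"tx":0,"ty":0,"tz":0,"rx":0,"ry":6,"rz":0}]'|grep -v a ; python3 -c "
from h import *
st()"
```

```text
time_s: 13.57
ee_pos: [0.5523, -0.041, 0.0837]
ft_force: [2.3, -4.2, 5.6]
opening: 0.011
t 13.5667 pos [552.3 -41.   83.7] Fvx -3.5 Fvy -3.3 Fz 5.6 Tz 0.340 yaw -177.9 alongvx 93.3 acrossvy -545.6 j6 1.43
  tool-frame F [-2.5 -5.6  4.1]
time_s: 13.73
ee_pos: [0.5522, -0.0413, 0.0837]
ft_force: [2.1, -7.4, 5.0]
opening: 0.0108
t 13.7333 pos [552.2 -41.3  83.7] Fvx -6.7 Fvy -3.8 Fz 5.0 Tz 0.351 yaw -171.9 alongvx 93.0 acrossvy -545.6 j6 1.53
  tool-frame F [-3.1 -5.   7. ]
```

```bash
python3 -m crank '[{"tx":0,"ty":0,"tz":0.1,"rx":0,"ry":1.5,"rz":0},{"tx":0,"ty":0,"tz":0.1,"rx":0,"ry":3,"rz":0}]'|grep -v a ; python3 -c "
from h import *
st()";  python3 -m crank '[{"tx":0,"ty":0,"tz":0.02,"rx":0,"ry":1.5,"rz":0}]'|grep -v a ; python3 -c "
from h import *
st()"; python3 -m crank '[{"tx":0,"ty":0,"tz":0.02,"rx":0,"ry":1.5,"rz":0}]'|grep -v a ; python3 -c "
from h import *
st()"; python3 -m crank '[{"tx":0,"ty":0,"tz":0.02,"rx":0,"ry":1.5,"rz":0}]'|grep -v a ; python3 -c "
from h import *
st()"
```

```text
time_s: 13.9
ee_pos: [0.5522, -0.0417, 0.0837]
ft_force: [3.9, 0.5, 4.6]
opening: 0.0114
t 13.9 pos [552.2 -41.7  83.7] Fvx 1.5 Fvy -3.7 Fz 4.6 Tz 0.392 yaw -168.9 alongvx 92.6 acrossvy -545.7 j6 1.58
  tool-frame F [-3.7 -4.6 -1.3]
time_s: 13.98
ee_pos: [0.5522, -0.0418, 0.0837]
ft_force: [4.0, 2.7, 4.5]
opening: 0.0111
t 13.9833 pos [552.2 -41.8  83.7] Fvx 3.6 Fvy -3.2 Fz 4.5 Tz 0.297 yaw -167.4 alongvx 92.5 acrossvy -545.7 j6 1.61
  tool-frame F [-3.3 -4.5 -3.5]
time_s: 14.07
ee_pos: [0.5521, -0.0419, 0.0837]
ft_force: [3.6, 4.4, 4.6]
opening: 0.0111
t 14.0667 pos [552.1 -41.9  83.7] Fvx 5.1 Fvy -2.4 Fz 4.6 Tz 0.361 yaw -165.9 alongvx 92.4 acrossvy -545.7 j6 1.63
  tool-frame F [-2.4 -4.6 -5.1]
time_s: 14.15
ee_pos: [0.5521, -0.042, 0.0838]
ft_force: [4.2, 5.4, 4.6]
opening: 0.011
t 14.15 pos [552.1 -42.   83.8] Fvx 6.2 Fvy -2.8 Fz 4.6 Tz 0.386 yaw -164.4 alongvx 92.3 acrossvy -545.7 j6 1.66
  tool-frame F [-2.6 -4.6 -6.3]
```

```bash
cat > m.py <<'E'
from h import *
s=r.read_state(); M=R.from_quat(s["orientation"]).as_matrix(); f=s["ft_force"]
print("Tz %.3f Fvx %.1f yaw %.2f along %.2f T %s j6t %.3f"%(s["ft_torque"][2],f@[.241,.97,0],np.degrees(np.arctan2(M[0,2],M[1,2])),s["ee_pos"]@[241,970,0],s["ft_torque"].round(3),s["joint_torque"][5]))
E
python3 -m crank '[{"tx":0,"ty":0,"tz":-0.05,"rx":0,"ry":0.3,"rz":0}]'>/dev/null; python3 m.py
python3 -m crank '[{"tx":0,"ty":0,"tz":0,"rx":0,"ry":0.3,"rz":0}]'>/dev/null; python3 m.py
python3 -m crank '[{"tx":0,"ty":0,"tz":0,"rx":0,"ry":0.3,"rz":0}]'>/dev/null; python3 m.py
python3 -m crank '[{"tx":0,"ty":0,"tz":0,"rx":0,"ry":0.3,"rz":0}]'>/dev/null; python3 m.py
python3 -m crank '[{"tx":0,"ty":0,"tz":0,"rx":0,"ry":0.3,"rz":0}]'>/dev/null; python3 m.py
```

```text
Tz 0.378 Fvx -3.6 yaw -164.11 along 92.47 T [-0.606 -0.318  0.378] j6t 0.828
Tz 0.380 Fvx 0.1 yaw -163.89 along 92.42 T [-0.053 -0.414  0.38 ] j6t 0.360
Tz 0.448 Fvx 0.2 yaw -163.60 along 92.41 T [-0.165 -0.44   0.448] j6t 0.180
Tz 0.384 Fvx 0.2 yaw -163.29 along 92.39 T [-0.109 -0.41   0.384] j6t 0.157
Tz 0.369 Fvx -0.5 yaw -162.99 along 92.35 T [-0.201 -0.383  0.369] j6t 0.156
```

```bash
python3 -m crank '[{"tx":0,"ty":0,"tz":0,"rx":0,"ry":-0.5,"rz":0},{"tx":0,"ty":0,"tz":0,"rx":0,"ry":-1,"rz":0}]'>/dev/null; python3 m.py
python3 -m crank '[{"tx":0,"ty":0,"tz":0,"rx":0,"ry":-0.4,"rz":0}]'>/dev/null; python3 m.py
python3 -m crank '[{"tx":0,"ty":0,"tz":0,"rx":0,"ry":-0.4,"rz":0}]'>/dev/null; python3 m.py
python3 -m crank '[{"tx":0,"ty":0,"tz":0,"rx":0,"ry":-0.4,"rz":0}]'>/dev/null; python3 m.py
python3 -m crank '[{"tx":0,"ty":0,"tz":0,"rx":0,"ry":-0.4,"rz":0}]'>/dev/null; python3 m.py
python3 -m crank '[{"tx":0,"ty":0,"tz":0,"rx":0,"ry":-0.4,"rz":0}]'>/dev/null; python3 m.py
```

```text
Tz -0.098 Fvx 0.4 yaw -164.00 along 92.39 T [-0.085 -0.436 -0.098] j6t 0.338
Tz -0.110 Fvx 0.2 yaw -164.40 along 92.40 T [-0.07  -0.469 -0.11 ] j6t 0.122
Tz -0.090 Fvx 0.2 yaw -164.79 along 92.41 T [-0.017 -0.468 -0.09 ] j6t 0.160
Tz -0.034 Fvx 0.1 yaw -165.19 along 92.45 T [ 0.077 -0.428 -0.034] j6t 0.172
Tz -0.044 Fvx 0.0 yaw -165.60 along 92.48 T [ 0.021 -0.4   -0.044] j6t 0.172
Tz -0.131 Fvx 0.1 yaw -166.00 along 92.47 T [ 0.07  -0.519 -0.131] j6t 0.171
```

```bash
python3 -m crank '[{"tx":0,"ty":0,"tz":0,"rx":0,"ry":-0.6,"rz":0}]'>/dev/null; python3 m.py
python3 -m crank '[{"tx":0,"ty":0,"tz":0,"rx":0,"ry":-0.6,"rz":0}]'>/dev/null; python3 m.py
python3 -m crank '[{"tx":0,"ty":0,"tz":0,"rx":0,"ry":-0.6,"rz":0}]'>/dev/null; python3 m.py
python3 -m crank '[{"tx":0,"ty":0,"tz":0,"rx":0,"ry":-0.6,"rz":0}]'>/dev/null; python3 m.py
python3 -m crank '[{"tx":0,"ty":0,"tz":0,"rx":0,"ry":-0.6,"rz":0}]'>/dev/null; python3 m.py
python3 -m crank '[{"tx":0,"ty":0,"tz":0,"rx":0,"ry":-0.6,"rz":0}]'>/dev/null; python3 m.py
python3 -m crank '[{"tx":0,"ty":0,"tz":0,"rx":0,"ry":0.5,"rz":0}]'>/dev/null; python3 m.py
python3 -m crank '[{"tx":0,"ty":0,"tz":0,"rx":0,"ry":0.4,"rz":0}]'>/dev/null; python3 m.py
python3 -m crank '[{"tx":0,"ty":0,"tz":0,"rx":0,"ry":0.3,"rz":0}]'>/dev/null; python3 m.py
python3 -m crank '[{"tx":0,"ty":0,"tz":0,"rx":0,"ry":0.3,"rz":0}]'>/dev/null; python3 m.py
python3 -m crank '[{"tx":0,"ty":0,"tz":0,"rx":0,"ry":0.3,"rz":0}]'>/dev/null; python3 m.py
python3 -m crank '[{"tx":0,"ty":0,"tz":0,"rx":0,"ry":0.3,"rz":0}]'>/dev/null; python3 m.py
```

```text
Tz -0.071 Fvx 2.3 yaw -166.59 along 92.49 T [ 0.137 -0.497 -0.071] j6t 0.431
Tz -0.116 Fvx 2.0 yaw -167.20 along 92.52 T [ 0.186 -0.474 -0.116] j6t 0.335
Tz -0.090 Fvx 2.8 yaw -167.80 along 92.55 T [ 0.25  -0.537 -0.09 ] j6t 0.306
Tz -0.098 Fvx 1.3 yaw -168.40 along 92.55 T [ 0.264 -0.5   -0.098] j6t 0.300
Tz -0.123 Fvx 2.7 yaw -169.01 along 92.60 T [ 0.267 -0.511 -0.123] j6t 0.298
Tz -0.101 Fvx 2.6 yaw -169.60 along 92.63 T [ 0.327 -0.509 -0.101] j6t 0.296
Tz 0.230 Fvx 2.1 yaw -169.13 along 92.59 T [ 0.223 -0.518  0.23 ] j6t -0.792
Tz 0.326 Fvx 2.5 yaw -168.68 along 92.57 T [ 0.235 -0.564  0.326] j6t -0.012
Tz 0.297 Fvx 1.3 yaw -168.38 along 92.60 T [ 0.244 -0.522  0.297] j6t 0.201
Tz 0.318 Fvx 2.0 yaw -168.08 along 92.56 T [ 0.189 -0.564  0.318] j6t 0.154
Tz 0.362 Fvx 2.1 yaw -167.79 along 92.53 T [ 0.176 -0.48   0.362] j6t 0.140
Tz 0.342 Fvx 2.3 yaw -167.49 along 92.53 T [ 0.116 -0.451  0.342] j6t 0.140
```

```bash
python3 -m crank '[{"tx":0,"ty":0,"tz":-0.02,"rx":0,"ry":0.4,"rz":0}]'>/dev/null; python3 m.py
python3 -m crank '[{"tx":0,"ty":0,"tz":0,"rx":0,"ry":0.3,"rz":0}]'>/dev/null; python3 m.py
python3 -m crank '[{"tx":0,"ty":0,"tz":0,"rx":0,"ry":0.3,"rz":0}]'>/dev/null; python3 m.py
python3 -m crank '[{"tx":0,"ty":0,"tz":0,"rx":0,"ry":0.3,"rz":0}]'>/dev/null; python3 m.py
python3 -m crank '[{"tx":0,"ty":0,"tz":0,"rx":0,"ry":0.3,"rz":0}]'>/dev/null; python3 m.py
```

```text
Tz 0.348 Fvx -2.0 yaw -167.10 along 92.60 T [-0.371 -0.43   0.348] j6t -0.008
Tz 0.413 Fvx 0.3 yaw -166.79 along 92.58 T [-0.161 -0.486  0.413] j6t 0.204
Tz 0.327 Fvx -0.4 yaw -166.49 along 92.57 T [-0.172 -0.414  0.327] j6t 0.166
Tz 0.395 Fvx -0.6 yaw -166.19 along 92.54 T [-0.217 -0.386  0.395] j6t 0.152
Tz 0.328 Fvx -1.5 yaw -165.89 along 92.53 T [-0.228 -0.413  0.328] j6t 0.151
```

```bash
python3 -m crank '[{"tx":0,"ty":0,"tz":0.01,"rx":0,"ry":0,"rz":0},{"tx":0,"ty":0,"tz":0.01,"rx":0,"ry":0,"rz":0}]'>/dev/null; python3 m.py
python3 - <<'E'
from h import *
im=r.capture("wrist")[:,:,::-1]; cv2.imwrite("pics/w11.png",im)
E
python3 -m crank '[{"tx":0,"ty":0,"tz":0,"rx":0,"ry":0,"rz":0},{"tx":0,"ty":0,"tz":0,"rx":0,"ry":0,"rz":0},{"tx":0,"ty":0,"tz":0,"rx":0,"ry":0,"rz":0},{"tx":0,"ty":0,"tz":0,"rx":0,"ry":0,"rz":0},{"tx":0,"ty":0,"tz":0,"rx":0,"ry":0,"rz":0}]' 0
python3 m.py
python3 - <<'E'
from h import *
im=r.capture("wrist")[:,:,::-1]; cv2.imwrite("pics/w12.png",im)
a=cv2.imread("pics/w11.png")[100:400,200:460]
cv2.imwrite("pics/c.png",np.hstack([a,im[100:400,200:460]]))
E
```

```text
Tz 0.226 Fvx 0.7 yaw -165.90 along 92.50 T [-0.028 -0.462  0.226] j6t 0.303
time_s: 17.2
ee_pos: [0.5511, -0.0416, 0.0832]
orientation: [0.087, 0.702, -0.702, -0.087]
ft_force: [-1.0, 0.1, 0.1]
opening: 0.0705
Tz -0.033 Fvx -0.1 yaw -165.83 along 92.43 T [-0.035 -0.01  -0.033] j6t -0.011
```

View pics/c.png

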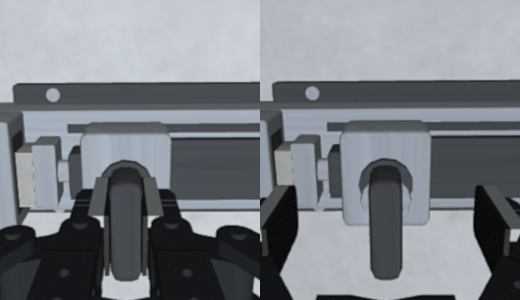

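```bash
python3 - <<'E'
from h import *
a=cv2.imread("pics/w11.png",0).astype(np.float32);b=cv2.imread("pics/w12.png",0).astype(np.float32)
for n,(y0,y1,x0,x1) in dict(hole=(180,206,235,275),bedL=(175,215,215,420),housTop=(217,262,285,365),post_hous=(205,262,330,400),nose=(230,310,225,275),handleR=(262,385,300,350)).items():
    A=a[y0:y1,x0:x1];
    best=cv2.matchTemplate(b[y0-6:y1+6,x0-6:x1+6],A,cv2.TM_CCOEFF_NORMED); _,m,_,l=cv2.minMaxLoc(best)
    x,y=l
    px=best[y,x-1:x+2]; dx=(px[0]-px[2])/(2*(px[0]-2*px[1]+px[2])) if len(px)==3 else 0
    print(n,m.round(3),x+dx-6,y-6)
E
python3 -m crank '[{"tx":0,"ty":-3,"tz":0,"rx":0,"ry":0,"rz":0},{"tx":0,"ty":-6,"tz":0,"rx":0,"ry":0,"rz":0},{"tx":0,"ty":-9,"tz":0,"rx":0,"ry":0,"rz":0},{"tx":0,"ty":-10,"tz":0,"rx":0,"ry":0,"rz":0},{"tx":0,"ty":-10,"tz":0,"rx":0,"ry":0,"rz":0},{"tx":0,"ty":-10,"tz":0,"rx":0,"ry":0,"rz":0}]' 0
python3 - <<'E'
from h import *
s=r.read_state(); im=r.capture("wrist")[:,:,::-1]; cv2.imwrite("pics/w13.png",im); cv2.imwrite("pics/w13a.png",cv2.resize(im[120:330,180:440],None,fx=3,fy=2.8,interpolation=2))
st()
E
```

```text
time_s: 17.75
ee_pos: [0.5513, -0.0417, 0.1833]
orientation: [-0.088, -0.702, 0.702, 0.087]
ft_force: [-0.1, 0.8, -0.8]
opening: 0.0851
t 17.8 pos [550.8 -41.6 182.4] Fvx 0.4 Fvy -0.1 Fz -0.7 Tz 0.018 yaw -165.8 alongvx 92.4 acrossvy -544.3 j6 1.63
  tool-frame F [-0.1  0.7 -0.4]Traceback (most recent call last):
  File "<stdin>", line 8, in <module>
AttributeError: 'float' object has no attribute 'round'
```

View pics/w13a.png

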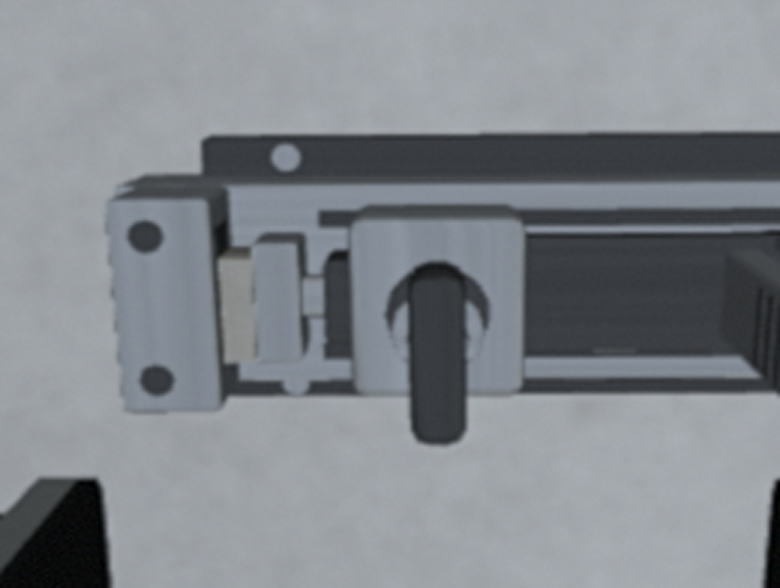

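Run:
```python
from h import *
a=cv2.imread("pics/w11.png",0).astype(np.float32);b=cv2.imread("pics/w12.png",0).astype(np.float32)
for n,(y0,y1,x0,x1) in dict(hole=(185,205,240,270),baseL=(178,206,205,240),hous=(217,262,275,315),housR=(217,262,345,385),nose=(230,310,225,268)).items():
    w=b[y0-6:y1+6,x0-6:x1+6]; best=cv2.matchTemplate(w,a[y0:y1,x0:x1],cv2.TM_CCOEFF_NORMED); _,m,_,(x,y)=cv2.minMaxLoc(best)
    p=best[y,x-1:x+2]; q=best[y-1:y+2,x]
    f=lambda p:(p[0]-p[2])/(2*(p[0]-2*p[1]+p[2]))
    print(n,round(m,3),x+f(p)-6,y+f(q)-6)
```

```text
hole 0.988 -0.6112523 -1.7511125
baseL 0.993 -0.65975237 -1.8005543
hous 0.992 -0.4665537 -1.7853198
housR 0.997 -0.02966261 -1.8640437
nose 0.541 -0.37300062 -1.8897581
```

```bash
python3 -m crank '[{"tx":0,"ty":3,"tz":0,"rx":0,"ry":0,"rz":0},{"tx":0,"ty":6,"tz":0,"rx":0,"ry":0,"rz":0},{"tx":0,"ty":9,"tz":0,"rx":0,"ry":0,"rz":0},{"tx":0,"ty":10,"tz":0,"rx":0,"ry":0,"rz":0},{"tx":0,"ty":10,"tz":0,"rx":0,"ry":0,"rz":0},{"tx":0,"ty":10,"tz":0,"rx":0,"ry":0,"rz":0}]' 0
python3 m.py
python3 -m crank '[{"tx":0,"ty":0,"tz":0,"rx":0,"ry":0,"rz":0},{"tx":0,"ty":0,"tz":0,"rx":0,"ry":0,"rz":0},{"tx":0,"ty":0,"tz":0,"rx":0,"ry":0,"rz":0},{"tx":0,"ty":0,"tz":0,"rx":0,"ry":0,"rz":0},{"tx":0,"ty":0,"tz":0,"rx":0,"ry":0,"rz":0},{"tx":0,"ty":0,"tz":0,"rx":0,"ry":0,"rz":0},{"tx":0,"ty":0,"tz":0,"rx":0,"ry":0,"rz":0},{"tx":0,"ty":0,"tz":0,"rx":0,"ry":0,"rz":0}]' 1
python3 -c "
from h import *
st()"
```

```text
time_s: 18.3
ee_pos: [0.551, -0.0417, 0.083]
orientation: [0.087, 0.702, -0.702, -0.088]
ft_force: [-0.1, 0.9, 0.3]
opening: 0.0859
Tz -0.021 Fvx 0.8 yaw -165.82 along 92.39 T [-0.029  0.043 -0.021] j6t -0.001
time_s: 18.97
ee_pos: [0.5515, -0.0417, 0.0838]
orientation: [-0.087, -0.702, 0.702, 0.087]
ft_force: [-1.0, 0.6, 6.7]
opening: 0.0108
t 18.9667 pos [551.5 -41.7  83.8] Fvx 0.4 Fvy 1.1 Fz 6.7 Tz 0.216 yaw -165.8 alongvx 92.5 acrossvy -545.0 j6 1.63
  tool-frame F [ 1.1 -6.7 -0.4]
```

```bash
python3 -m crank '[{"tx":0,"ty":0,"tz":0,"rx":0,"ry":0.3,"rz":0}]'>/dev/null; python3 m.py
python3 -m crank '[{"tx":0,"ty":0,"tz":0,"rx":0,"ry":0.2,"rz":0}]'>/dev/null; python3 m.py
python3 -m crank '[{"tx":0,"ty":0,"tz":0,"rx":0,"ry":0.2,"rz":0}]'>/dev/null; python3 m.py
python3 -m crank '[{"tx":0,"ty":0,"tz":0,"rx":0,"ry":0.2,"rz":0}]'>/dev/null; python3 m.py
python3 -m crank '[{"tx":0,"ty":0,"tz":0,"rx":0,"ry":0.2,"rz":0}]'>/dev/null; python3 m.py
python3 -m crank '[{"tx":0,"ty":0,"tz":0,"rx":0,"ry":0.2,"rz":0}]'>/dev/null; python3 m.py
python3 -m crank '[{"tx":0,"ty":0,"tz":0,"rx":0,"ry":0.2,"rz":0}]'>/dev/null; python3 m.py
python3 -m crank '[{"tx":0,"ty":0,"tz":0,"rx":0,"ry":0.2,"rz":0}]'>/dev/null; python3 m.py
```

```text
Tz 0.400 Fvx 0.2 yaw -165.54 along 92.48 T [0.041 0.233 0.4  ] j6t -0.022
Tz 0.366 Fvx -0.0 yaw -165.32 along 92.46 T [0.071 0.219 0.366] j6t 0.238
Tz 0.357 Fvx 0.0 yaw -165.13 along 92.44 T [0.027 0.281 0.357] j6t 0.230
Tz 0.390 Fvx -0.3 yaw -164.93 along 92.47 T [0.017 0.247 0.39 ] j6t 0.221
Tz 0.343 Fvx 0.3 yaw -164.73 along 92.44 T [0.001 0.251 0.343] j6t 0.220
Tz 0.354 Fvx 0.4 yaw -164.53 along 92.44 T [0.048 0.285 0.354] j6t 0.221
Tz 0.389 Fvx 0.4 yaw -164.33 along 92.42 T [0.012 0.246 0.389] j6t 0.221
Tz 0.385 Fvx -0.0 yaw -164.13 along 92.41 T [-0.02   0.305  0.385] j6t 0.222
```

```bash
python3 -m crank '[{"tx":0,"ty":0,"tz":0,"rx":0,"ry":-0.7,"rz":0}]'>/dev/null; python3 m.py
python3 -m crank '[{"tx":0,"ty":0,"tz":0,"rx":0,"ry":-0.4,"rz":0}]'>/dev/null; python3 m.py
python3 -m crank '[{"tx":0,"ty":0,"tz":0,"rx":0,"ry":-0.4,"rz":0}]'>/dev/null; python3 m.py
python3 -m crank '[{"tx":0,"ty":0,"tz":0,"rx":0,"ry":-0.4,"rz":0}]'>/dev/null; python3 m.py
python3 -m crank '[{"tx":0,"ty":0,"tz":0,"rx":0,"ry":0,"rz":0},{"tx":0,"ty":0,"tz":0,"rx":0,"ry":0,"rz":0}]'>/dev/null; python3 m.py
python3 -m crank '[{"tx":0,"ty":0,"tz":0,"rx":0,"ry":0,"rz":0},{"tx":0,"ty":0,"tz":0,"rx":0,"ry":0,"rz":0},{"tx":0,"ty":0,"tz":0,"rx":0,"ry":0,"rz":0},{"tx":0,"ty":0,"tz":0,"rx":0,"ry":0,"rz":0},{"tx":0,"ty":0,"tz":0,"rx":0,"ry":0,"rz":0},{"tx":0,"ty":0,"tz":0,"rx":0,"ry":0,"rz":0}]' 0
python3 -m crank '[{"tx":0,"ty":-3,"tz":0,"rx":0,"ry":0,"rz":0},{"tx":0,"ty":-7,"tz":0,"rx":0,"ry":0,"rz":0},{"tx":0,"ty":-11,"tz":0,"rx":0,"ry":0,"rz":0},{"tx":0,"ty":-14,"tz":0,"rx":0,"ry":0,"rz":0},{"tx":0,"ty":-14,"tz":0,"rx":0,"ry":0,"rz":0},{"tx":0,"ty":-14,"tz":0,"rx":0,"ry":0,"rz":0}]' 0
python3 - <<'E'
from h import *
im=r.capture("wrist")[:,:,::-1]; cv2.imwrite("pics/w14.png",cv2.resize(im[120:330,180:500],None,fx=2.4,fy=2.4,interpolation=2))
im=r.capture("top")[:,:,::-1]; cv2.imwrite("pics/t14.png",im)
im=r.capture("scene")[:,:,::-1]; cv2.imwrite("pics/s14.png",im)
E
```

```text
Tz -0.054 Fvx -0.1 yaw -164.81 along 92.47 T [ 0.02   0.222 -0.054] j6t 0.996
Tz -0.138 Fvx 0.6 yaw -165.25 along 92.45 T [ 0.037  0.269 -0.138] j6t 0.102
Tz -0.089 Fvx -0.3 yaw -165.63 along 92.44 T [ 0.088  0.274 -0.089] j6t 0.139
Tz -0.137 Fvx -0.0 yaw -166.03 along 92.49 T [ 0.079  0.212 -0.137] j6t 0.169
Tz -0.025 Fvx -0.0 yaw -166.02 along 92.48 T [ 0.135  0.22  -0.025] j6t -0.052
time_s: 20.63
ee_pos: [0.5513, -0.0417, 0.0832]
orientation: [-0.086, -0.702, 0.702, 0.086]
ft_force: [-0.0, 0.5, -0.4]
opening: 0.0819
time_s: 21.13
ee_pos: [0.5522, -0.0418, 0.225]
orientation: [-0.087, -0.702, 0.702, 0.085]
ft_force: [0.6, -0.2, -0.6]
opening: 0.0853
```

View pics/w14.png

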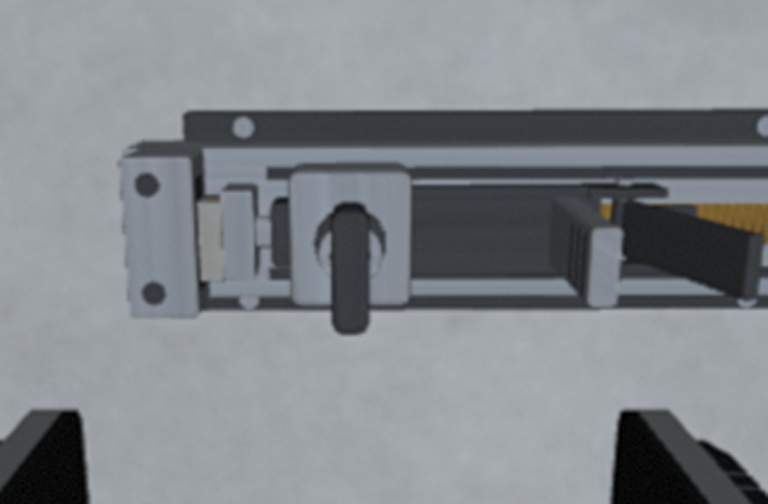

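View pics/s14.png

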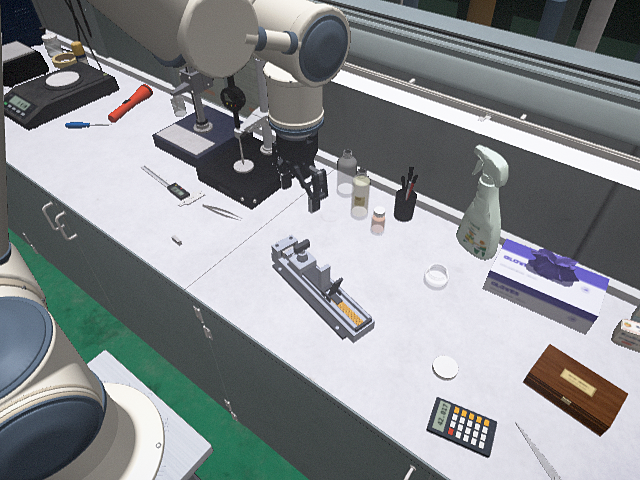

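```bash
python3 -c "
from workcell import r
print(r.close_job())"
```

```text
the job is handed in; nothing more can be done
None
```

The gauge block is clamped in the vise at about 45 N by my torque readings, and I handed the job in at about 21 s of the 72 s allowed. The hand-in gives no verdict.

- **Closing the jaw:** I squeezed the release lever, slid the jaw up about 54 mm until it pressed the block with roughly 7 N, and let the lever go so it locked. The jaw and T-handle then gave back about 3 mm under load, and I moved the hand with them.
- **Tightening:** I turned the screw about 90° clockwise from where it started, which includes small back-and-forth turns to measure the force. I then let go, gripped the handle again, checked it, and ended at nearly the same angle.
- **Last force check:** tightening took about 0.373 N m and loosening about 0.105 N m. Together they give about 45 N, good to roughly 4 N because the torque readings are noisy.
    - The tightening readings alone gave about 48 N, and the loosening ones about 42 N.
    - Earlier pairs of readings gave about 52 N and 38 N a few degrees either side of the final angle, so the force briefly reached about 52 N before I backed off.
- **Last position check:** a picture comparison hinted that the carriage had moved a few tenths of a mm when I first let go. Gripping it again showed no measurable shift.
- **Last pictures:** the block sits flat between nose and fixed jaw, and the lever is back at rest. The gripper is well clear, and nothing else on the bench appears to have moved.

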